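# Lock the sorting tray and sort the nested parts cups

## Task

Set up the sorting tray and sort the parts cups. First put the tray on the grey mounting slab with its keyholes over the two studs and slide it toward the robot until it is locked fully home; then pull the nested cups apart and stand every cup upright on the tray floor in the row of its own size and colour: blue wide cups in the wide row, green in the middle row, orange slim cups in the narrow row. The tray must still be locked at the end, and leave the battery, the solder spool and the tape roll where they are.

Things in the scene. Friction and masses are not known exactly. Their poses are not given: they have to be found in the camera images.
- base: fixed grey mounting slab, 176 (x) x 280 (y) x 8 mm, with two upright headed studs at x = 0, y = +-114 mm: stem diameter 8; head diameter 18, its underside 7 mm and its top 11 mm above the slab's top face. Origin at the centre of its underside, x roughly away from the robot. Locked, the tray's origin lies 8 mm straight above this one and their x axes point the same way.
- tray: loose white sorting tray, 0.28 to 0.46 kg, 192 x 192 mm, ears to y = +-132; floor 5 mm thick. Lies flat on the table, about a quarter turn from the base. Origin: centre of its underside, z up. Ridges 4 mm thick, 7 mm high above the floor, run along y at x = -94, -18, 44, 94 and close the ends at y = +-94, making three rows. A flat ear at each y end has a keyhole.
- fin (a point): middle of the tray's black grip fin, at x = -18, y = 0 on the tray, 26 mm above its underside; axes as the tray's. The fin is 12 mm thick (x), 44 mm long (y), its top 21 mm above this point; it stands on the ridge between the wide and middle rows. Take it from above, closing along x
- keyhole_a (a point): tray underside, centre of the large end (25 mm across) of the keyhole in the ear at +y: x = -22, y = 114 on the tray. From it a slot 11 mm wide runs toward the tray's +x and ends 26 mm from this point. Lower it over the stud, flat on the slab, then slide the tray 22 mm along the base's -x until the slot's end meets the stem; only friction resists
- keyhole_b (a point): the same for the ear at -y: x = -22, y = -114 on the tray
- row_wide (a point): on the tray floor, middle of the 72 mm wide row (blue mark on its end, x = -56 on the tray) for the blue cups; axes as the tray's; the row runs along y, free length 184 mm between end ridges
- row_mid (a point): on the tray floor, middle of the 58 mm wide row (green mark on its end, x = 13 on the tray) for the green cups; axes as the tray's; the row runs along y, free length 184 mm between end ridges
- row_slim (a point): on the tray floor, middle of the 46 mm wide row (orange mark on its end, x = 69 on the tray) for the orange cups; axes as the tray's; the row runs along y, free length 184 mm between end ridges
- wide1: blue wide low cup, outer diameter 60 mm, height 30 mm; round, straight, open at the top, wall and floor 3 mm, about 50 g; origin at the centre of its underside, z up its axis. Stands on the table at the start, with mid1 and slim1 (if present) nested in it. A nested cup rests loosely on the floor of the one round it, 28 mm or more proud of its rim; grip its outside, draw it straight up.
- wide2: blue wide low cup, outer diameter 60 mm, height 30 mm; round, straight, open at the top, wall and floor 3 mm, about 50 g; origin at the centre of its underside, z up its axis. Stands on the table at the start, with slim3 (if present) nested in it. A nested cup rests loosely on the floor of the one round it, 28 mm or more proud of its rim; grip its outside, draw it straight up.
- mid1: green middle cup, outer diameter 46 mm, height 58 mm; round, straight, open at the top, wall and floor 3 mm, about 50 g; origin at the centre of its underside, z up its axis. May be absent; starts upright inside wide1. A nested cup rests loosely on the floor of the one round it, 28 mm or more proud of its rim; grip its outside, draw it straight up.
- mid2: green middle cup, outer diameter 46 mm, height 58 mm; round, straight, open at the top, wall and floor 3 mm, about 50 g; origin at the centre of its underside, z up its axis. Stands on the table at the start, with slim2 (if present) nested in it. A nested cup rests loosely on the floor of the one round it, 28 mm or more proud of its rim; grip its outside, draw it straight up.
- slim1: orange slim tall cup, outer diameter 34 mm, height 86 mm; round, straight, open at the top, wall and floor 3 mm, about 50 g; origin at the centre of its underside, z up its axis. May be absent; starts upright inside mid1 (or straight inside wide1 if mid1 is absent). A nested cup rests loosely on the floor of the one round it, 28 mm or more proud of its rim; grip its outside, draw it straight up.
- slim2: orange slim tall cup, outer diameter 34 mm, height 86 mm; round, straight, open at the top, wall and floor 3 mm, about 50 g; origin at the centre of its underside, z up its axis. May be absent; starts upright inside mid2. A nested cup rests loosely on the floor of the one round it, 28 mm or more proud of its rim; grip its outside, draw it straight up.
- slim3: orange slim tall cup, outer diameter 34 mm, height 86 mm; round, straight, open at the top, wall and floor 3 mm, about 50 g; origin at the centre of its underside, z up its axis. May be absent; starts upright inside wide2. A nested cup rests loosely on the floor of the one round it, 28 mm or more proud of its rim; grip its outside, draw it straight up.
- battery_9v: nine volt block battery standing on the table, 18x26x48 mm; bystander, origin under its centre
- solder_spool: spool of solder, 65x65x59 mm, standing on its flange; bystander, origin under its centre
- tape_roll: roll of black tape lying flat, 62x60x19 mm; bystander, origin under its centre
Mind the look-alikes: they are no part of the job. What is shaped like the slim3 but purple is not meant.

How it is judged:
By the outcome, as a careful person would: the job done as asked, in the order asked, and still so for the second after the job is handed in, with the robot touching nothing.
Of mid1, slim1, slim2, slim3 only 2 to 4 are there at a start; the rules pass over those that are not, and their reading is None.
At some moment in a run one of wide1, wide2, mid2 may be knocked a few centimetres aside while the robot is not near it.
It also fails if it takes over 208 s, if anything falls off the work surface, if the arm or the gripper's body presses on something with over 40 N, if the wrist force passes 120 N, or if a joint passes its speed limit or range.

## Robot

A 7-joint arm with a two-finger parallel gripper is mounted at the origin on a cart in front of the work surface, level with it; the furniture and walls round the work are solid. World frame = base frame: x ahead of the robot, y to its left, z up, the work surface at z = 0. Lengths are in m, angles in rad, forces in N, time in s.
With the tool pointing down it reaches from about 0.425 to 0.875 m from the base axis. Payload 9.9 kg.
Tool frame: the origin (TCP) lies at the very end of the fingers, on their centre line; the grasp point (between the pads) lies ctrl.hold_point_z behind it (ctrl.hold_point_z is the distance from the TCP to the grasp point, in m); z points along the fingers, y is the line along which they close (so a half turn about z gives the same grasp; the last joint's range is limited). The gripper opens to 85 mm and grips with 20 to 120 N. Pads are 22 mm wide; open, the fingers measure 114 mm over their backs; the gripper's body (76 mm by 85 mm) begins 54 mm behind the grasp point. The pads swing forward as they close: fully open they stand 13 mm farther back than shut.
Start: joints at [-1.374, 0.576, 0.025, 1.437, -0.015, 1.129, -0.057], TCP at [0.187, 0.649, 0.231] pointing down, gripper open.
Joint ranges: [-2.76, 2.76], [-0.34, 2.15], [-1.52, 1.57], [0.19, 2.46], [-1.09, 4.23], [0.17, 1.99], [-2.82, 2.82]. Speed limits (rad/s): [2.22, 2.22, 3.01, 3.01, 3.14, 3.14, 3.14].

## Interface

Orientations are given as a rotation vector (axis times angle).
In Python, from plant import ctrl, grab_frame, camera_info gives the robot as it stands.
- The arm moves only by the shell command python3 -m pendant 'ROWS' [FORCE]. ROWS is JSON, a list of rows, each an object with "offset": the shift along the tool's x, y, z normalised to -1 to 1, where 1 is 300 mm, a list of three; "angular": the turn, a rotation vector about the tool's x, y, z normalised to -1 to 1, where 1 is pi/4 rad, a list of three; "claw": the opening, from 0 (shut) to 1 (fully open). A call has 1 to 20 rows; each row is the pose to reach, as a shift and turn from the pose commanded when the call began, along the tool's axes at that moment; what a row does not reach only later rows make up. A row lasts 1/10 s, in which the tool goes at most 50 mm and 8.59 degrees, less where a joint would pass 70% of its speed; a pose out of reach is approached as far as the arm can. A call with a number of a shift or a turn outside -1 to 1 is refused whole. A call with a gripper value outside its range is refused whole. The fingers move at their own pace and stop on an object; FORCE is the grip in N (left out, the last holds). Time passes only in rows, so rows that repeat a pose let the fingers close. It gives the time, the measured TCP pose, the force, the opening and the grip force at its end, in the units of the state.
- ctrl.sense(): the state, without advancing time (a new reading comes with each control period).
- grab_frame(name): name is "scene" or "top"; returns (picture, depth): 400x640x3 uint8, blue, green, red; 400x640 float32, m along the optical axis (not along the pixel's ray), 0 where there is no reading.
- camera_info(name): a dict with "camera_matrix" (3x3 intrinsics, pixels), "R" (3x3) and "t" (3): a world point X has camera coordinates R X + t. Camera axes: x right, y down, z forward; pixel columns grow to the right and rows downward; lengths in m; the calibration is good to about 2 mm. A picture is of the moment at which its call begins. camera_info takes no time and is no camera call.
- ctrl.close_job(): hands the job in; it is judged then, once.
The state is a dict: "clock": time; "joint_pos": joint angles; "dq": joint speeds; "effort": joint torques, N m; "tool_pos": TCP position; "tcp_rot": TCP orientation; "wrist_force": force on the tool from outside, world axes, zero at the start; "torque": the same for the moment, N m; "opening": finger opening in m; "grip_force": force on a finger pad.
Only numpy, scipy, OpenCV 4.12 (cv2) and the standard library are available. Lean on these libraries where they do the work, as an engineer would, in place of code of your own. Each camera call takes 0.05 s, during which the arm holds its last target. There are 200 camera calls.

## Working session

There is one attempt and no reset: what is moved stays moved. The work goes in short steps, Python scripts to look and compute and a shell command to move; the robot and the scene stay as the last step left them, time stands still between calls to the robot, and variables do not carry over. Pictures are saved under pics/ and viewed, at most 14 in all, crops included, and the job is handed in when it is done.

```bash
ls; mkdir -p pics; cat > h.py <<'E'
import numpy as np, cv2
from scipy.spatial.transform import Rotation as R
from plant import ctrl, grab_frame, camera_info
def cloud(name):
    im,d=grab_frame(name); c=camera_info(name); K=np.array(c["camera_matrix"]);Rm=np.array(c["R"]);t=np.array(c["t"]).ravel()
    v,u=np.mgrid[0:d.shape[0],0:d.shape[1]]
    P=np.stack([(u-K[0,2])/K[0,0]*d,(v-K[1,2])/K[1,1]*d,d],-1)
    W=(P-t)@Rm; W[d==0]=np.nan
    return im,d,W
def px(name,u,v,z):
    c=camera_info(name); K=np.array(c["camera_matrix"]);Rm=np.array(c["R"]);t=np.array(c["t"]).ravel()
    r=Rm.T@np.linalg.inv(K)@[u,v,1]; o=-Rm.T@t
    return o+r*(z-o[2])/r[2]
E
python3 - <<'E'
from h import *
for n in("top","scene"):
    im,d,W=cloud(n); cv2.imwrite(f"pics/{n}0.png",im); np.savez(f"{n}0.npz",im=im,W=W)
    c=camera_info(n); print(n,np.round(-np.array(c["R"]).T@np.array(c["t"]).ravel(),3),np.round(c["camera_matrix"],0).tolist())
s=ctrl.sense(); print({k:np.round(v,3).tolist() for k,v in s.items()}, ctrl.hold_point_z)
print(np.round(R.from_rotvec(s["tcp_rot"]).as_matrix(),3))
E
```

```text
pics
top [ 0.306 -0.086  1.477] [[441.0, 0.0, 327.0], [0.0, 441.0, 203.0], [0.0, 0.0, 1.0]]
scene [-0.362  0.668  0.63 ] [[389.0, 0.0, 322.0], [0.0, 389.0, 207.0], [0.0, 0.0, 1.0]]
{'clock': 0.1, 'joint_pos': [-1.374, 0.576, 0.025, 1.438, -0.015, 1.129, -0.057], 'dq': [0.0, -0.001, -0.001, -0.002, -0.001, -0.001, 0.0], 'effort': [0.006, -76.731, 2.258, -28.661, 0.016, 0.009, 0.0], 'tool_pos': [0.187, 0.648, 0.231], 'tcp_rot': [-0.44, -3.111, 0.002], 'wrist_force': [0.326, 0.127, -0.243], 'torque': [0.065, -0.015, 0.026], 'grip_force': 0.0, 'opening': 0.086} 0.0187
[[-0.961  0.277 -0.   ]
 [ 0.277  0.961 -0.001]
 [-0.    -0.001 -1.   ]]
```

View pics/top0.png

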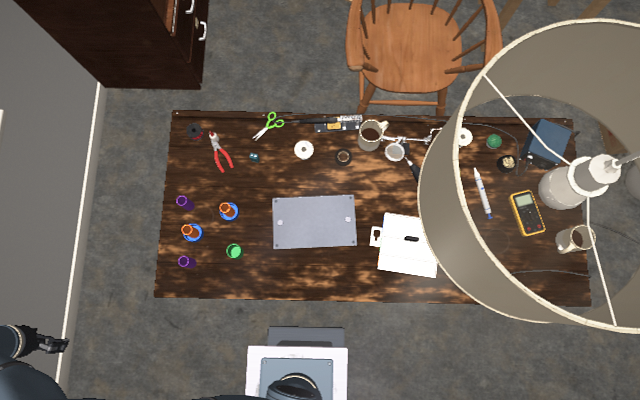

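View pics/scene0.png

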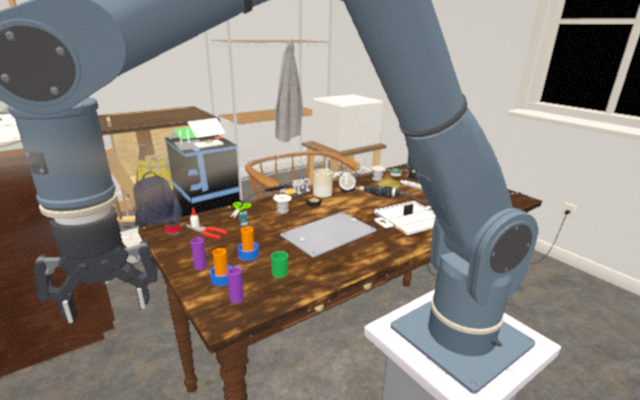

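Top view: the slab is at (314,222) and the tray at (408,245), with its fin at (412,239) and part of it behind the lampshade. The candidate cups are blue+orange at (228,211) and (192,232), and green at (234,251). The look-alikes are purple at (184,202) and (186,262). I'll check with a close crop and measure.

```bash
python3 - <<'E'
from h import *
a=np.load("top0.npz"); im,W=a["im"],a["W"]
c=cv2.resize(im[190:280,165:265],None,fx=4.4,fy=4.4,interpolation=cv2.INTER_CUBIC)
d=cv2.resize(im[185:285,265:445],None,fx=4.4,fy=4.4,interpolation=cv2.INTER_CUBIC)[:, :]
out=np.zeros((396+0,440,3),np.uint8); cv2.imwrite("pics/c1.png",c); cv2.imwrite("pics/c2.png",d)
hsv=cv2.cvtColor(im,cv2.COLOR_BGR2HSV)
roi=np.zeros(im.shape[:2],bool); roi[185:290,165:265]=1
for n,lo,hi in(("or",3,18),("bl",98,118),("gr",45,85),("pu",125,155)):
    m=(hsv[...,0]>=lo)&(hsv[...,0]<=hi)&(hsv[...,1]>150)&(hsv[...,2]>70)&roi&(W[...,2]>.012)
    k,l,st,ce=cv2.connectedComponentsWithStats(m.astype(np.uint8))
    for i in range(1,k):
        if st[i,4]>8:
            w=W[l==i]; zt=np.nanpercentile(w[:,2],95); w2=w[w[:,2]>zt-.008]
            print(n,st[i],np.round(zt,3),np.round((np.nanmin(w2,0)+np.nanmax(w2,0))/2,3),np.round(np.nanmax(w2,0)-np.nanmin(w2,0),3))
print("lamp z",np.round(W[60:340:40,430:640:40,2],2).tolist())
# slab rect
m=(np.abs(W[...,2]-.008)<.005)&(hsv[...,1]<60)&(hsv[...,2]>70); r2=np.zeros_like(m); r2[185:260,262:365]=1
p=W[m&r2][:,:2].astype(np.float32); print("slab",cv2.minAreaRect(p),len(p), np.nanmedian(W[m&r2][:,2]))
for u,v in((280,222),(346,217)): print(W[v-1:v+2,u-1:u+2,2].round(3).tolist())
E
```

```text
or [220 203  15  13 117] 0.088 [0.58  0.24  0.086] [0.03  0.033 0.013]
or [182 225  17  12 140] 0.088 [0.506 0.355 0.086] [0.03  0.033 0.012]
bl [220 203  19  18  60] 0.032 [0.579 0.241 0.029] [0.056 0.057 0.011]
bl [184 226  19  16  53] 0.032 [0.502 0.354 0.029] [0.051 0.055 0.011]
pu [184 197   7   5  13] 0.086 [0.602 0.366 0.084] [0.006 0.003 0.007]
lamp z [[-0.32, -0.75, 0.95, 0.91, 0.92, 0.95], [-0.75, 0.88, -0.76, -0.77, 0.84, 0.88], [0.08, 0.06, 0.0, 0.08, -0.76, 0.82], [0.88, -0.0, -0.0, 0.9, 0.97, -0.7], [0.85, 1.0, -0.0, -0.0, -0.76, -0.74], [0.01, 0.93, -0.0, -0.0, -0.75, -0.76], [-0.0, -0.0, 0.92, -0.0, 0.0, 0.85]]
slab ((0.5563543438911438, -0.0445859432220459), (0.17880582809448242, 0.2813694477081299), 3.9795942306518555) 3426 0.006765705206167731
[[0.013, 0.016, 0.012], [0.016, 0.018, 0.017], [0.024, 0.014, 0.021]]
[[0.011, 0.002, 0.002], [0.005, -0.001, 0.01], [0.007, 0.013, 0.023]]
```

View pics/c1.png

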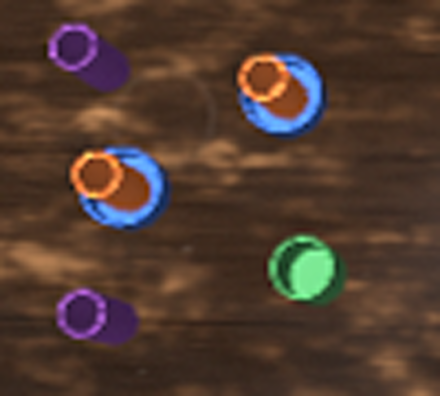

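View pics/c2.png

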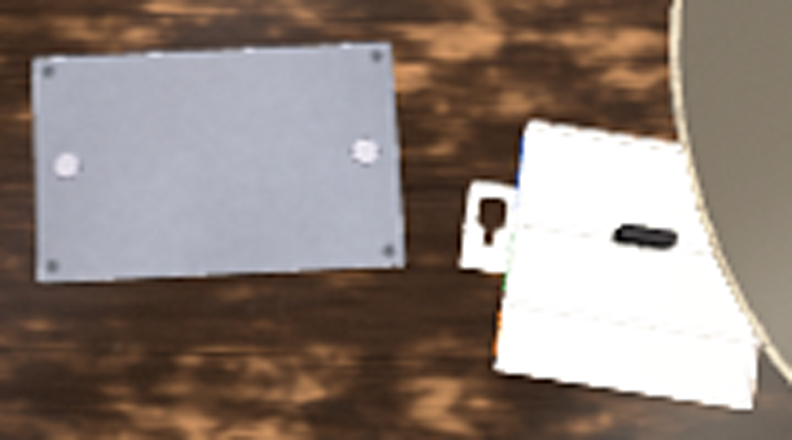

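The crops show an orange slim cup directly inside each blue cup, with rims at crop (97,175) and (263,77). The green cup is empty, rim at (301,267), and the purple cups are not part of the job. The tray's slot points toward the robot, so it needs about a half turn. Stud heads are at crop (66,165) and (365,150), the fin at (645,237), and the keyhole at (490,225).

```bash
python3 - <<'E'
from h import *
a=np.load("top0.npz"); im,W=a["im"],a["W"]
f=lambda u,v,z,o=(265,185):px("top",o[0]+(u+.5)/4.4-.5,o[1]+(v+.5)/4.4-.5,z)
A,B=f(66,165,.019),f(365,150,.019); print("studs",A.round(4),B.round(4),np.linalg.norm(A-B),"mid",((A+B)/2).round(4))
d=A-B; print("base x angle",np.degrees(np.arctan2(d[1],d[0]))-90)
F=f(645,237,.047);print("fin",F.round(4),"keyhole",f(490,212,.005).round(4))
P,Q=f(525,232,.012),f(712,250,.012); d=Q-P; print("ridge tray y angle",np.degrees(np.arctan2(d[1],d[0])))
P,Q=f(495,372,.012),f(752,409,.012); d=Q-P; print("edge",np.linalg.norm(d),np.degrees(np.arctan2(d[1],d[0])))
P,Q=f(530,120,.012),f(495,372,.012); d=Q-P; print("xedge",np.linalg.norm(d),np.degrees(np.arctan2(d[1],d[0])))
print("mid2",px("top",233.2,250.6,.058).round(4)); 
for u,v in((300,298),(300,112),(155,297),(590,303)): print("edge",px("top",u,v,0).round(3))
# scene fin
s=np.load("scene0.npz"); im,W=s["im"],s["W"]
m=(im.max(2)<60)&(W[...,2]>.02)&(W[...,2]<.055); m[:,:395]=0;m[:190]=0;m[225:]=0;m[:,425:]=0
print("scene fin",m.sum(),W[m].min(0).round(3),W[m].max(0).round(3))
ws=ctrl.sense(); print(np.degrees(np.arctan2(F[1],F[0])),np.hypot(F[0],F[1]))
E
```

```text
studs [0.5471 0.0698 0.019 ] [ 0.5636 -0.1576  0.019 ] 0.22809853053037532 mid [ 0.5553 -0.0439  0.019 ]
base x angle 4.1608315322691
fin [ 0.4977 -0.3648  0.047 ] keyhole [ 0.52   -0.2546  0.005 ]
ridge tray y angle -94.30540078458364
edge 0.19333416352583627 -96.92989059178375
xedge 0.19477288666750345 171.88640364906135
mid2 [0.4447 0.2108 0.058 ]
edge [ 0.3   -0.006  0.   ]
edge [0.951 0.016 0.   ]
edge [0.293 0.468 0.   ]
edge [ 0.304 -0.957  0.   ]
scene fin 43 [ 0.493 -0.45   0.021] [ 0.639 -0.34   0.046]
-36.242075279044016 0.6170673647747241
```

```bash
cat > way.py <<'E'
import sys,json
from h import *
def M(y):
    y=np.radians(y); c,s=np.cos(y),np.sin(y); return R.from_matrix(np.array([[-s,c,0],[c,s,0],[0,0,-1.]]))
# groups of "x,y,z,yaw": each arg = one call; '/' joins rows relative to the call's start
s=ctrl.sense(); p=np.array(s["tool_pos"]); r=R.from_rotvec(s["tcp_rot"])
m=r.as_matrix(); print("now",p.round(4),"yaw %.1f"%np.degrees(np.arctan2(m[1,1],m[0,1])),"open %.4f"%s["opening"],"t %.1f"%s["clock"],"j7 %.2f"%s["joint_pos"][6])
for a in sys.argv[1:]:
    for w in a.split("/"):
        w=[float(v) for v in w.split(",")]; t=M(w[3])
        print(w,"off",((r.inv().apply(np.array(w[:3])-p))/.3).round(3).tolist(),"ang",((r.inv()*t).as_rotvec()/(np.pi/4)).round(3).tolist())
    p=np.array(w[:3]); r=t
E
python3 way.py 0.43,0.47,0.23,31 0.6,0.23,0.2,-10 0.62,-0.06,0.2,-54 0.54,-0.32,0.2,-98 0.498,-0.365,0.15,-143 0.498,-0.365,0.1,-187.5
```

```text
now [0.187  0.6482 0.2305] yaw 73.9 open 0.0855 t 0.1 j7 -0.06
[0.43, 0.47, 0.23, 31.0] off [-0.943, -0.346, 0.002] ang [-0.002, 0.001, 0.954]
[0.6, 0.23, 0.2, -10.0] off [-0.978, 0.074, 0.1] ang [0.0, 0.0, 0.911]
[0.62, -0.06, 0.2, -54.0] off [-0.94, 0.234, 0.0] ang [0.0, 0.0, 0.978]
[0.54, -0.32, 0.2, -98.0] off [-0.725, 0.544, 0.0] ang [0.0, 0.0, 0.978]
[0.498, -0.365, 0.15, -143.0] off [-0.118, 0.168, 0.167] ang [0.0, 0.0, 1.0]
[0.498, -0.365, 0.1, -187.5] off [0.0, 0.0, 0.167] ang [-0.0, -0.0, 0.989]
```

```bash
python3 -m pendant '[{"offset":[-0.943,-0.346,0],"angular":[0,0,0.954],"claw":1},{"offset":[-0.943,-0.346,0],"angular":[0,0,0.954],"claw":1},{"offset":[-0.943,-0.346,0],"angular":[0,0,0.954],"claw":1},{"offset":[-0.943,-0.346,0],"angular":[0,0,0.954],"claw":1},{"offset":[-0.943,-0.346,0],"angular":[0,0,0.954],"claw":1},{"offset":[-0.943,-0.346,0],"angular":[0,0,0.954],"claw":1},{"offset":[-0.943,-0.346,0],"angular":[0,0,0.954],"claw":1}]' 60
python3 way.py
python3 -m pendant '[{"offset":[-0.978,0.074,0.1],"angular":[0,0,0.911],"claw":1},{"offset":[-0.978,0.074,0.1],"angular":[0,0,0.911],"claw":1},{"offset":[-0.978,0.074,0.1],"angular":[0,0,0.911],"claw":1},{"offset":[-0.978,0.074,0.1],"angular":[0,0,0.911],"claw":1},{"offset":[-0.978,0.074,0.1],"angular":[0,0,0.911],"claw":1},{"offset":[-0.978,0.074,0.1],"angular":[0,0,0.911],"claw":1},{"offset":[-0.978,0.074,0.1],"angular":[0,0,0.911],"claw":1}]'
python3 way.py 0.62,-0.06,0.2,-54 0.54,-0.32,0.2,-98 0.498,-0.365,0.15,-143 0.498,-0.365,0.1,-187.5
```

```text
clock: 0.8
tool_pos: [0.4373, 0.4635, 0.2314]
tcp_rot: [1.56, 2.721, -0.002]
wrist_force: [0.0, -0.6, 0.3]
opening: 0.0853
grip_force: 0.0
now [0.4373 0.4635 0.2314] yaw 30.4 open 0.0853 t 0.8 j7 -0.23
clock: 1.5
tool_pos: [0.6034, 0.222, 0.2008]
tcp_rot: [2.413, 2.004, -0.003]
wrist_force: [0.4, -0.2, 0.1]
opening: 0.0854
grip_force: 0.0
now [0.6034 0.222  0.2008] yaw -10.6 open 0.0854 t 1.5 j7 -0.36
[0.62, -0.06, 0.2, -54.0] off [-0.914, 0.227, 0.007] ang [0.005, 0.005, 0.965]
[0.54, -0.32, 0.2, -98.0] off [-0.725, 0.544, 0.0] ang [0.0, 0.0, 0.978]
[0.498, -0.365, 0.15, -143.0] off [-0.118, 0.168, 0.167] ang [0.0, 0.0, 1.0]
[0.498, -0.365, 0.1, -187.5] off [0.0, 0.0, 0.167] ang [-0.0, -0.0, 0.989]
```

```bash
python3 -m pendant '[{"offset":[-0.914,0.227,0.007],"angular":[0,0,0.965],"claw":1},{"offset":[-0.914,0.227,0.007],"angular":[0,0,0.965],"claw":1},{"offset":[-0.914,0.227,0.007],"angular":[0,0,0.965],"claw":1},{"offset":[-0.914,0.227,0.007],"angular":[0,0,0.965],"claw":1},{"offset":[-0.914,0.227,0.007],"angular":[0,0,0.965],"claw":1},{"offset":[-0.914,0.227,0.007],"angular":[0,0,0.965],"claw":1},{"offset":[-0.914,0.227,0.007],"angular":[0,0,0.965],"claw":1}]' 
python3 -m pendant '[{"offset":[-0.725,0.544,0],"angular":[0,0,0.978],"claw":1},{"offset":[-0.725,0.544,0],"angular":[0,0,0.978],"claw":1},{"offset":[-0.725,0.544,0],"angular":[0,0,0.978],"claw":1},{"offset":[-0.725,0.544,0],"angular":[0,0,0.978],"claw":1},{"offset":[-0.725,0.544,0],"angular":[0,0,0.978],"claw":1},{"offset":[-0.725,0.544,0],"angular":[0,0,0.978],"claw":1},{"offset":[-0.725,0.544,0],"angular":[0,0,0.978],"claw":1}]'
python3 -m pendant '[{"offset":[-0.118,0.168,0.167],"angular":[0,0,1],"claw":1},{"offset":[-0.118,0.168,0.167],"angular":[0,0,1],"claw":1},{"offset":[-0.118,0.168,0.167],"angular":[0,0,1],"claw":1},{"offset":[-0.118,0.168,0.167],"angular":[0,0,1],"claw":1},{"offset":[-0.118,0.168,0.167],"angular":[0,0,1],"claw":1},{"offset":[-0.118,0.168,0.167],"angular":[0,0,1],"claw":1},{"offset":[-0.118,0.168,0.167],"angular":[0,0,1],"claw":1}]'
python3 way.py  0.498,-0.365,0.1,-187.5
```

```text
clock: 2.2
tool_pos: [0.6189, -0.0578, 0.1995]
tcp_rot: [2.984, 0.973, -0.002]
wrist_force: [-0.5, 0.2, 0.6]
opening: 0.0857
grip_force: 0.0
clock: 2.9
tool_pos: [0.5402, -0.3154, 0.1993]
tcp_rot: [3.133, -0.212, -0.001]
wrist_force: [0.1, 0.0, 0.6]
opening: 0.0856
grip_force: 0.0
clock: 3.6
tool_pos: [0.5013, -0.3561, 0.1486]
tcp_rot: [-2.821, 1.381, 0.001]
wrist_force: [-0.3, -0.2, -0.3]
opening: 0.0853
grip_force: 0.0
now [ 0.5013 -0.3561  0.1486] yaw -142.2 open 0.0853 t 3.6 j7 -1.24
[0.498, -0.365, 0.1, -187.5] off [0.017, 0.027, 0.162] ang [0.001, 0.001, 1.007]
```

```bash
python3 -m pendant '[{"offset":[0.017,0.027,0.162],"angular":[0,0,1],"claw":1},{"offset":[0.017,0.027,0.162],"angular":[0,0,1],"claw":1},{"offset":[0.017,0.027,0.162],"angular":[0,0,1],"claw":1},{"offset":[0.017,0.027,0.162],"angular":[0,0,1],"claw":1},{"offset":[0.017,0.027,0.162],"angular":[0,0,1],"claw":1},{"offset":[0.017,0.027,0.162],"angular":[0,0,1],"claw":1},{"offset":[0.017,0.027,0.162],"angular":[0,0,1],"claw":1}]' 
python3 - <<'E'
from h import *
im,d,W=cloud("scene"); c=cv2.resize(im[120:280,300:480],None,fx=3.6,fy=3.6,interpolation=cv2.INTER_CUBIC)
im2,_,_=cloud("top"); c2=cv2.resize(im2[200:290,360:450],None,fx=2.2,fy=2.2)
o=np.zeros((576,648,3),np.uint8);o[:]=c; o[:198,:198]=c2
cv2.imwrite("pics/g1.png",o)
c=camera_info("scene");K=np.array(c["camera_matrix"])
for P in ([.498,-.365,.047],[.498,-.365,.026],ctrl.sense()["tool_pos"]):
    q=K@(np.array(c["R"])@P+np.array(c["t"]).ravel()); q=q[:2]/q[2]; print(((q-[300,120])*3.6).round())
E
python3 way.py  0.498,-0.365,0.015,-187.5
```

```text
clock: 4.3
tool_pos: [0.4975, -0.3658, 0.1002]
tcp_rot: [-2.077, 2.357, 0.001]
wrist_force: [-0.5, -0.0, -0.8]
opening: 0.0856
grip_force: 0.0
[395. 306.]
[392. 324.]
[402. 257.]
now [ 0.4974 -0.3661  0.1005] yaw 172.8 open 0.0849 t 4.4 j7 -1.82
[0.498, -0.365, 0.015, -187.5] off [-0.004, -0.002, 0.285] ang [-0.0, 0.001, 0.006]
```

View pics/g1.png

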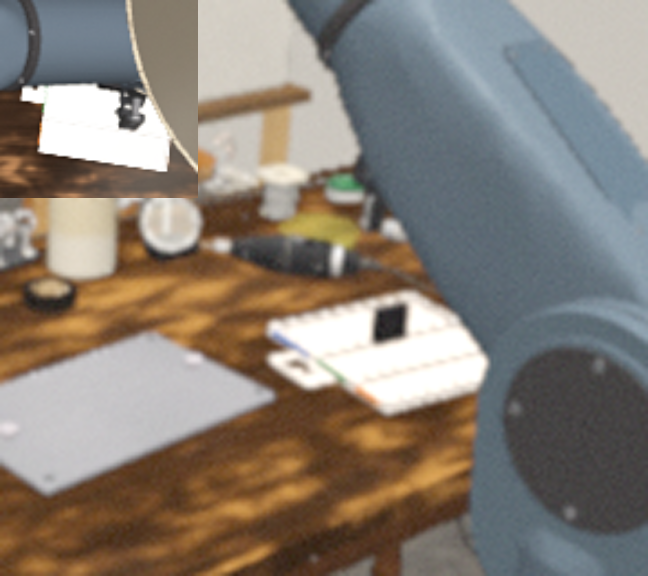

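The scene view shows the fin at crop (390,323), within a millimetre or two of where I predicted it. I'll lower and grip.

```bash
python3 -m pendant '[{"offset":[-0.004,-0.002,0.275],"angular":[0,0,0.006],"claw":1},{"offset":[-0.004,-0.002,0.275],"angular":[0,0,0.006],"claw":1},{"offset":[-0.004,-0.002,0.275],"angular":[0,0,0.006],"claw":1},{"offset":[-0.004,-0.002,0.275],"angular":[0,0,0.006],"claw":0},{"offset":[-0.004,-0.002,0.275],"angular":[0,0,0.006],"claw":0},{"offset":[-0.004,-0.002,0.275],"angular":[0,0,0.006],"claw":0},{"offset":[-0.004,-0.002,0.275],"angular":[0,0,0.006],"claw":0},{"offset":[-0.004,-0.002,0.275],"angular":[0,0,0.006],"claw":0},{"offset":[-0.004,-0.002,0.275],"angular":[0,0,0.006],"claw":0},{"offset":[-0.004,-0.002,0.275],"angular":[0,0,0.006],"claw":0},{"offset":[-0.004,-0.002,0.275],"angular":[0,0,0.006],"claw":0},{"offset":[-0.004,-0.002,0.275],"angular":[0,0,0.006],"claw":0}]' 80
python3 way.py
```

```text
clock: 5.6
tool_pos: [0.4987, -0.3659, 0.0191]
tcp_rot: [-2.067, 2.365, -0.003]
wrist_force: [0.8, 1.1, 5.8]
opening: 0.0109
grip_force: 79.3
now [ 0.4987 -0.3659  0.0191] yaw 172.3 open 0.0109 t 5.6 j7 -1.77
```

```bash
python3 way.py 0.4987,-0.3659,0.14,-187.7 0.51,-0.35,0.14,-144 0.53,-0.3,0.14,-100 0.55,-0.2,0.14,-56 0.56,-0.1,0.14,-14 0.5593,-0.0436,0.09,4.15
```

```text
now [ 0.4987 -0.3659  0.0191] yaw 172.3 open 0.0109 t 5.6 j7 -1.77
[0.4987, -0.3659, 0.14, -187.7] off [0.0, -0.001, -0.403] ang [-0.003, -0.001, 0.0]
[0.51, -0.35, 0.14, -144.0] off [-0.058, -0.03, 0.0] ang [-0.0, 0.0, -0.971]
[0.53, -0.3, 0.14, -100.0] off [-0.096, -0.152, 0.0] ang [0.0, 0.0, -0.978]
[0.55, -0.2, 0.14, -56.0] off [0.008, -0.34, 0.0] ang [0.0, 0.0, -0.978]
[0.56, -0.1, 0.14, -14.0] off [0.214, -0.258, 0.0] ang [0.0, 0.0, -0.933]
[0.5593, -0.0436, 0.09, 4.15] off [0.182, -0.048, 0.167] ang [0.0, 0.0, -0.403]
```

```bash
python3 -m pendant '[{"offset":[0,0,-0.06],"angular":[0,0,0],"claw":0},{"offset":[0,0,-0.15],"angular":[0,0,0],"claw":0},{"offset":[0,0,-0.25],"angular":[0,0,0],"claw":0},{"offset":[0,0,-0.35],"angular":[0,0,0],"claw":0},{"offset":[0,0,-0.403],"angular":[0,0,0],"claw":0},{"offset":[0,0,-0.403],"angular":[0,0,0],"claw":0}]' 100
python3 -m pendant '[{"offset":[0,0,0],"angular":[0,0,-0.08],"claw":0},{"offset":[-0.02,-0.01,0],"angular":[0,0,-0.22],"claw":0},{"offset":[-0.03,-0.02,0],"angular":[0,0,-0.38],"claw":0},{"offset":[-0.04,-0.03,0],"angular":[0,0,-0.54],"claw":0},{"offset":[-0.05,-0.03,0],"angular":[0,0,-0.7],"claw":0},{"offset":[-0.058,-0.03,0],"angular":[0,0,-0.85],"claw":0},{"offset":[-0.058,-0.03,0],"angular":[0,0,-0.971],"claw":0}]'
python3 -m pendant '[{"offset":[-0.02,-0.03,0],"angular":[0,0,-0.14],"claw":0},{"offset":[-0.04,-0.05,0],"angular":[0,0,-0.3],"claw":0},{"offset":[-0.05,-0.08,0],"angular":[0,0,-0.46],"claw":0},{"offset":[-0.07,-0.1,0],"angular":[0,0,-0.62],"claw":0},{"offset":[-0.08,-0.13,0],"angular":[0,0,-0.78],"claw":0},{"offset":[-0.096,-0.152,0],"angular":[0,0,-0.9],"claw":0},{"offset":[-0.096,-0.152,0],"angular":[0,0,-0.978],"claw":0}]'
python3 way.py 0.55,-0.2,0.14,-56 0.56,-0.1,0.14,-14 0.5593,-0.0436,0.09,4.15
```

```text
clock: 6.2
tool_pos: [0.4983, -0.3662, 0.1413]
tcp_rot: [-2.066, 2.365, -0.005]
wrist_force: [-0.4, -0.0, -3.3]
opening: 0.0105
grip_force: 98.0
clock: 6.9
tool_pos: [0.5088, -0.3481, 0.1372]
tcp_rot: [-2.802, 1.419, 0.004]
wrist_force: [-0.3, 0.5, -3.1]
opening: 0.0104
grip_force: 97.8
clock: 7.6
tool_pos: [0.5291, -0.2969, 0.1371]
tcp_rot: [-3.128, 0.265, 0.004]
wrist_force: [0.2, -0.1, -3.3]
opening: 0.0104
grip_force: 97.8
now [ 0.5291 -0.2969  0.1371] yaw -99.7 open 0.0104 t 7.6 j7 -0.76
[0.55, -0.2, 0.14, -56.0] off [0.014, -0.33, -0.009] ang [-0.004, 0.002, -0.971]
[0.56, -0.1, 0.14, -14.0] off [0.214, -0.258, 0.0] ang [0.0, 0.0, -0.933]
[0.5593, -0.0436, 0.09, 4.15] off [0.182, -0.048, 0.167] ang [0.0, 0.0, -0.403]
```

```bash
python3 -m pendant '[{"offset":[0,-0.04,0],"angular":[0,0,-0.14],"claw":0},{"offset":[0,-0.09,0],"angular":[0,0,-0.3],"claw":0},{"offset":[0,-0.15,0],"angular":[0,0,-0.46],"claw":0},{"offset":[0,-0.21,0],"angular":[0,0,-0.62],"claw":0},{"offset":[0.01,-0.27,0],"angular":[0,0,-0.78],"claw":0},{"offset":[0.014,-0.33,-0.009],"angular":[0,0,-0.9],"claw":0},{"offset":[0.014,-0.33,-0.009],"angular":[0,0,-0.971],"claw":0}]'
python3 -m pendant '[{"offset":[0.03,-0.04,0],"angular":[0,0,-0.14],"claw":0},{"offset":[0.06,-0.08,0],"angular":[0,0,-0.3],"claw":0},{"offset":[0.1,-0.12,0],"angular":[0,0,-0.46],"claw":0},{"offset":[0.14,-0.17,0],"angular":[0,0,-0.62],"claw":0},{"offset":[0.18,-0.22,0],"angular":[0,0,-0.78],"claw":0},{"offset":[0.214,-0.258,0],"angular":[0,0,-0.9],"claw":0},{"offset":[0.214,-0.258,0],"angular":[0,0,-0.933],"claw":0}]'
python3 -m pendant '[{"offset":[0.06,-0.02,0.04],"angular":[0,0,-0.15],"claw":0},{"offset":[0.12,-0.03,0.1],"angular":[0,0,-0.3],"claw":0},{"offset":[0.182,-0.048,0.167],"angular":[0,0,-0.403],"claw":0},{"offset":[0.182,-0.048,0.167],"angular":[0,0,-0.403],"claw":0},{"offset":[0.182,-0.048,0.167],"angular":[0,0,-0.403],"claw":0},{"offset":[0.182,-0.048,0.167],"angular":[0,0,-0.403],"claw":0}]'
python3 way.py
python3 - <<'E'
from h import *
im,d,W=cloud("top"); np.savez("top1.npz",im=im,W=W)
cv2.imwrite("pics/g2.png",cv2.resize(im[170:290,255:375],None,fx=4.8,fy=4.8,interpolation=cv2.INTER_CUBIC))
E
```

```text
clock: 8.3
tool_pos: [0.5507, -0.1986, 0.14]
tcp_rot: [-3.0, -0.921, 0.002]
wrist_force: [-0.5, -0.1, -3.6]
opening: 0.0103
grip_force: 97.9
clock: 9.0
tool_pos: [0.5604, -0.0993, 0.1401]
tcp_rot: [-2.472, -1.933, 0.001]
wrist_force: [0.2, 0.0, -4.0]
opening: 0.0103
grip_force: 97.9
clock: 9.6
tool_pos: [0.5606, -0.0476, 0.0917]
tcp_rot: [2.15, 2.29, -0.001]
wrist_force: [-0.1, -0.5, -1.9]
opening: 0.01
grip_force: 98.0
now [ 0.5606 -0.0476  0.0917] yaw 3.6 open 0.0100 t 9.6 j7 0.26
```

View pics/g2.png

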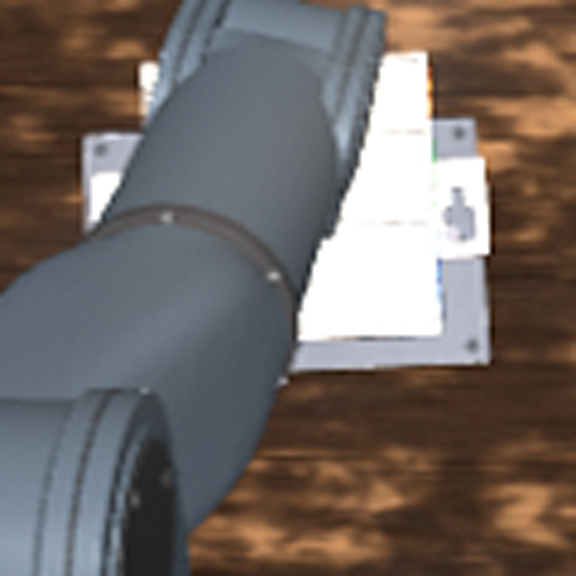

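Keyhole_b's large end is at crop (460,225), its slot pointing away from the robot. Next I work out the tray's actual pose.

```bash
python3 - <<'E'
from h import *
z=.0917-.0191
f=lambda u,v,zz:px("top",255+(u+.5)/4.8-.5,170+(v+.5)/4.8-.5,zz)
ang=lambda d:np.degrees(np.arctan2(d[1],d[0]))
print("ytop/right edge", ang(f(430,55,z+.012)-f(440,334,z+.012)), np.linalg.norm(f(430,55,z+.012)-f(440,334,z+.012)))
print("bottom edge", ang(f(300,340,z+.012)-f(440,334,z+.012))-90)
print("ear edge", ang(f(485,157,z+.005)-f(489,257,z+.005)))
k=f(460,224,z+.005); print("keyhole b",k.round(4), "slot end",f(458,187,z+.005).round(4))
a=np.radians(4.15);Rb=np.array([[np.cos(a),-np.sin(a)],[np.sin(a),np.cos(a)]])
print("stud b",[.5636,-.1576])
a=np.radians(3.6);Rt=np.array([[np.cos(a),-np.sin(a)],[np.sin(a),np.cos(a)]])
fin=k[:2]-Rt@[-.004,-.114]; print("fin from keyhole",fin.round(4))
# body corner near-right: tray (-.096,-.096)
c=f(440,334,z+.012)[:2]; print("fin from corner",(c-Rt@[-.078,-.096]).round(4))
E
```

```text
ytop/right edge 2.7159523712128433 0.19079898334800838
bottom edge 3.6975768897927423
ear edge 2.6607519837774514
keyhole b [ 0.5614 -0.1639  0.0776] slot end [ 0.5868 -0.1623  0.0776]
stud b [0.5636, -0.1576]
fin from keyhole [ 0.5583 -0.0499]
fin from corner [ 0.5577 -0.0503]
```

```bash
python3 way.py 0.562,-0.041,0.044,4.5
```

```text
now [ 0.5607 -0.0476  0.0919] yaw 3.6 open 0.0102 t 9.7 j7 0.26
[0.562, -0.041, 0.044, 4.5] off [0.022, 0.005, 0.16] ang [0.001, 0.001, -0.019]
```

```bash
python3 -m pendant '[{"offset":[0.01,0.002,0.06],"angular":[0,0,-0.02],"claw":0},{"offset":[0.022,0.005,0.12],"angular":[0,0,-0.02],"claw":0},{"offset":[0.022,0.005,0.16],"angular":[0,0,-0.02],"claw":0},{"offset":[0.022,0.005,0.16],"angular":[0,0,-0.02],"claw":0},{"offset":[0.022,0.005,0.16],"angular":[0,0,-0.02],"claw":0}]'
python3 way.py
python3 - <<'E'
from h import *
im,d,W=cloud("top"); 
cv2.imwrite("pics/g3.png",cv2.resize(im[180:250,325:365],None,fx=8,fy=8,interpolation=cv2.INTER_CUBIC))
E
```

```text
clock: 10.15
tool_pos: [0.5617, -0.0401, 0.0439]
tcp_rot: [2.129, 2.309, -0.0]
wrist_force: [-0.1, 0.6, -2.7]
opening: 0.0102
grip_force: 97.8
now [ 0.5617 -0.0401  0.0439] yaw 4.6 open 0.0102 t 10.2 j7 0.28
```

View pics/g3.png

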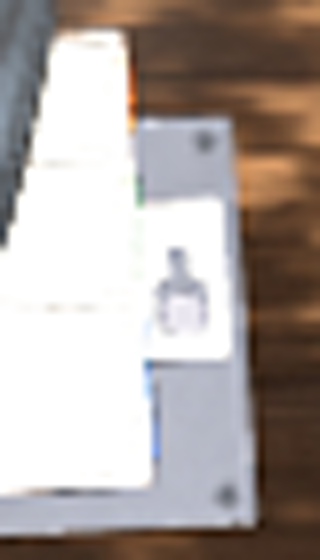

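```bash
python3 - <<'E'
from h import *
f=lambda u,v,zz:px("top",325+(u+.5)/8-.5,180+(v+.5)/8-.5,zz)
print("key",f(182.5,309,.030).round(4),"stud",f(186,314,.019).round(4),"stud predicted",[.5636,-.1576], "slot end",f(177,249,.03).round(4))
E
python3 way.py 0.561,-0.041,0.036,4.6/0.561,-0.041,0.032,4.6/0.561,-0.041,0.027,4.6
```

```text
key [ 0.5634 -0.1564  0.03  ] stud [ 0.5633 -0.1585  0.019 ] stud predicted [0.5636, -0.1576] slot end [ 0.5888 -0.1539  0.03  ]
now [ 0.562  -0.04    0.0442] yaw 4.6 open 0.0105 t 10.2 j7 0.28
[0.561, -0.041, 0.036, 4.6] off [-0.003, -0.004, 0.027] ang [0.001, 0.001, 0.001]
[0.561, -0.041, 0.032, 4.6] off [-0.003, -0.004, 0.041] ang [0.001, 0.001, 0.001]
[0.561, -0.041, 0.027, 4.6] off [-0.003, -0.004, 0.057] ang [0.001, 0.001, 0.001]
```

```bash
python3 -m pendant '[{"offset":[-0.005,0,0.01],"angular":[0,0,0],"claw":0},{"offset":[-0.005,0,0.02],"angular":[0,0,0],"claw":0},{"offset":[-0.005,0,0.028],"angular":[0,0,0],"claw":0},{"offset":[-0.005,0,0.034],"angular":[0,0,0],"claw":0},{"offset":[-0.005,0,0.04],"angular":[0,0,0],"claw":0}]'
python3 -m pendant '[{"offset":[0,0,0.006],"angular":[0,0,0],"claw":0},{"offset":[0,0,0.011],"angular":[0,0,0],"claw":0},{"offset":[0,0,0.011],"angular":[0,0,0],"claw":0}]'
python3 way.py
```

```text
clock: 10.7
tool_pos: [0.5617, -0.0409, 0.0313]
tcp_rot: [-2.128, -2.311, 0.0]
wrist_force: [-0.3, 0.1, -2.8]
opening: 0.0103
grip_force: 97.8
clock: 11.0
tool_pos: [0.5616, -0.0409, 0.028]
tcp_rot: [-2.128, -2.311, 0.0]
wrist_force: [-0.1, 0.1, -3.8]
opening: 0.0103
grip_force: 97.8
now [ 0.5616 -0.0409  0.028 ] yaw 4.7 open 0.0103 t 11.0 j7 0.29
```

```bash
python3 -m pendant '[{"offset":[0,0,0.004],"angular":[0,0,0],"claw":0},{"offset":[0,-0.015,0.004],"angular":[0,0,0],"claw":0},{"offset":[0,-0.03,0.004],"angular":[0,0,0],"claw":0},{"offset":[0,-0.045,0.004],"angular":[0,0,0],"claw":0},{"offset":[0,-0.055,0.004],"angular":[0,0,0],"claw":0},{"offset":[0,-0.062,0.004],"angular":[0,0,0],"claw":0},{"offset":[0,-0.062,0.004],"angular":[0,0,0],"claw":0}]'
python3 way.py
```

```text
clock: 11.7
tool_pos: [0.5427, -0.0425, 0.0271]
tcp_rot: [-2.128, -2.31, 0.0]
wrist_force: [-1.8, -0.5, 2.1]
opening: 0.0106
grip_force: 98.8
now [ 0.5427 -0.0425  0.0271] yaw 4.7 open 0.0106 t 11.7 j7 0.30
```

```bash
for i in 1 2 3; do python3 -m pendant '[{"offset":[0,-0.006,0],"angular":[0,0,0],"claw":0},{"offset":[0,-0.01,0],"angular":[0,0,0],"claw":0},{"offset":[0,-0.01,0],"angular":[0,0,0],"claw":0}]' | egrep 'tool_pos|force'; done
python3 - <<'E'
from h import *
im,d,W=cloud("top"); 
cv2.imwrite("pics/g4.png",cv2.resize(im[180:260,325:365],None,fx=7,fy=7,interpolation=cv2.INTER_CUBIC))
E
```

```text
tool_pos: [0.5405, -0.0427, 0.0271]
wrist_force: [1.2, -0.3, 0.9]
grip_force: 98.6
tool_pos: [0.5392, -0.0426, 0.0274]
wrist_force: [6.7, 1.9, -1.6]
grip_force: 98.4
tool_pos: [0.5389, -0.0427, 0.0278]
wrist_force: [12.7, 2.3, -6.5]
grip_force: 98.2
```

View pics/g4.png

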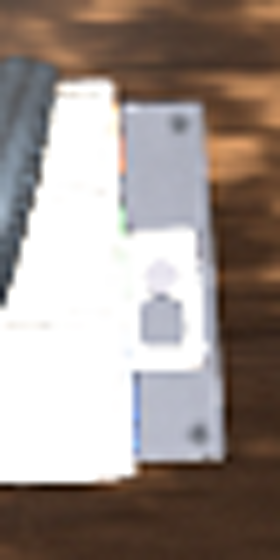

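The tray has slid 22.7 mm and the force is rising. The stud head, at crop (160,275), sits at the slot's end. I'll push a bit harder to seat both sides, then release.

```bash
for i in 1 2; do python3 -m pendant '[{"offset":[0,-0.006,0.002],"angular":[0,0,0],"claw":0},{"offset":[0,-0.012,0.003],"angular":[0,0,0.003],"claw":0},{"offset":[0,-0.012,0.003],"angular":[0,0,0.003],"claw":0}]' | egrep 'tool_pos|force|rot'; done
python3 -m pendant '[{"offset":[0,0.01,0],"angular":[0,0,0],"claw":0},{"offset":[0,0.012,0],"angular":[0,0,0],"claw":0.4},{"offset":[0,0.012,0],"angular":[0,0,0],"claw":0.4},{"offset":[0,0.012,0],"angular":[0,0,0],"claw":0.4},{"offset":[0,0.012,0],"angular":[0,0,0],"claw":0.5},{"offset":[0,0.012,-0.1],"angular":[0,0,0],"claw":0.5},{"offset":[0,0.012,-0.25],"angular":[0,0,0],"claw":0.5},{"offset":[0,0.012,-0.5],"angular":[0,0,0],"claw":0.6},{"offset":[0,0.012,-0.5],"angular":[0,0,0],"claw":0.7}]'
python3 way.py
```

```text
tool_pos: [0.5387, -0.0427, 0.028]
tcp_rot: [2.123, 2.3, 0.016]
wrist_force: [20.1, 4.1, -1.8]
grip_force: 98.8
tool_pos: [0.5386, -0.0428, 0.0281]
tcp_rot: [2.122, 2.295, 0.023]
wrist_force: [26.8, 5.0, 1.4]
grip_force: 99.3
clock: 14.15
tool_pos: [0.5312, -0.0439, 0.1787]
tcp_rot: [2.133, 2.303, 0.003]
wrist_force: [0.1, 0.3, -0.5]
opening: 0.0599
grip_force: 0.0
now [ 0.5312 -0.0439  0.1787] yaw 4.4 open 0.0599 t 14.2 j7 0.23
```

```bash
cat > cups.py <<'E'
from h import *
import sys
for n in ("top","scene"):
    im,d,W=cloud(n)
    if n in sys.argv: cv2.imwrite(sys.argv[-1],im)
    hsv=cv2.cvtColor(im,cv2.COLOR_BGR2HSV)
    for c,lo,hi,h in(("or",3,18,.086),("bl",98,118,.03),("gr",45,85,.058)):
        m=(hsv[...,0]>=lo)&(hsv[...,0]<=hi)&(hsv[...,1]>130)&(hsv[...,2]>60)&(W[...,2]>.01)&(W[...,2]<.12)&(W[...,0]>.3)&(W[...,0]<.75)&(W[...,1]>-.2)&(W[...,1]<.46)
        k,l,st,ce=cv2.connectedComponentsWithStats(cv2.dilate(m.astype(np.uint8),np.ones((3,3))))
        for i in range(1,k):
            w=W[(l==i)&m]
            if len(w)<20: continue
            zt=np.percentile(w[:,2],95); w2=w[w[:,2]>zt-.01]
            (q,r)=cv2.minEnclosingCircle(w2[:,:2].astype(np.float32)); print(n,c,"n",len(w),"top %.3f"%zt,"ctr",np.round(q,3),"r %.3f"%r)
E
python3 cups.py
```

```text
top or n 119 top 0.087 ctr [0.58  0.241] r 0.017
top or n 142 top 0.088 ctr [0.506 0.355] r 0.018
top bl n 65 top 0.033 ctr [0.58 0.24] r 0.030
top bl n 69 top 0.032 ctr [0.505 0.356] r 0.030
top gr n 65 top 0.058 ctr [0.445 0.209] r 0.023
scene or n 250 top 0.087 ctr [0.582 0.243] r 0.019
scene or n 311 top 0.087 ctr [0.507 0.361] r 0.019
scene bl n 133 top 0.029 ctr [0.58  0.245] r 0.031
scene bl n 116 top 0.029 ctr [0.505 0.366] r 0.029
scene gr n 333 top 0.057 ctr [0.446 0.216] r 0.025
```

```bash
python3 way.py 0.56,0.1,0.2,40 0.51,0.34,0.17,86
```

```text
now [ 0.5321 -0.0438  0.1787] yaw 4.4 open 0.0596 t 14.2 j7 0.24
[0.56, 0.1, 0.2, 40.0] off [0.471, 0.13, -0.07] ang [0.007, 0.003, -0.791]
[0.51, 0.34, 0.17, 86.0] off [0.72, 0.387, 0.1] ang [0.0, 0.0, -1.022]
```

```bash
python3 way.py 0.57,0.1,0.18,49 0.581,0.242,0.14,93.5/0.581,0.242,0.047,93.5
```

```text
now [ 0.5321 -0.0438  0.1787] yaw 4.4 open 0.0596 t 14.2 j7 0.24
[0.57, 0.1, 0.18, 49.0] off [0.468, 0.163, -0.004] ang [0.007, 0.003, -0.991]
[0.581, 0.242, 0.14, 93.5] off [0.283, 0.381, 0.133] ang [0.0, 0.0, -0.989]
[0.581, 0.242, 0.047, 93.5] off [0.283, 0.381, 0.443] ang [0.0, 0.0, -0.989]
```

```bash
python3 -m pendant '[{"offset":[0.468,0.163,-0.004],"angular":[0,0,-0.99],"claw":0.7},{"offset":[0.468,0.163,-0.004],"angular":[0,0,-0.99],"claw":0.7},{"offset":[0.468,0.163,-0.004],"angular":[0,0,-0.99],"claw":0.7},{"offset":[0.468,0.163,-0.004],"angular":[0,0,-0.99],"claw":0.7},{"offset":[0.468,0.163,-0.004],"angular":[0,0,-0.99],"claw":0.7},{"offset":[0.468,0.163,-0.004],"angular":[0,0,-0.99],"claw":0.7}]' 40
python3 -m pendant '[{"offset":[0.283,0.381,0.133],"angular":[0,0,-0.99],"claw":0.7},{"offset":[0.283,0.381,0.133],"angular":[0,0,-0.99],"claw":0.7},{"offset":[0.283,0.381,0.133],"angular":[0,0,-0.99],"claw":0.7},{"offset":[0.283,0.381,0.133],"angular":[0,0,-0.99],"claw":0.7},{"offset":[0.283,0.381,0.133],"angular":[0,0,-0.99],"claw":0.7},{"offset":[0.283,0.381,0.133],"angular":[0,0,-0.99],"claw":0.7},{"offset":[0.283,0.381,0.133],"angular":[0,0,-0.99],"claw":0.7},{"offset":[0.283,0.381,0.133],"angular":[0,0,-0.99],"claw":0.7}]'
python3 way.py 0.581,0.242,0.047,93.5
```

```text
clock: 14.85
tool_pos: [0.5676, 0.1003, 0.1751]
tcp_rot: [-1.094, -2.943, 0.002]
wrist_force: [0.2, -0.5, -0.2]
opening: 0.06
grip_force: 0.0
clock: 15.65
tool_pos: [0.5794, 0.2416, 0.1363]
tcp_rot: [0.088, -3.14, 0.0]
wrist_force: [0.2, 0.1, 0.1]
opening: 0.0599
grip_force: 0.0
now [0.5794 0.2416 0.1363] yaw 93.2 open 0.0599 t 15.7 j7 1.04
[0.581, 0.242, 0.047, 93.5] off [-0.005, 0.001, 0.298] ang [-0.0, -0.0, -0.006]
```

```bash
python3 cups.py
```

```text
top or n 45 top 0.084 ctr [0.575 0.225] r 0.006
top bl n 27 top 0.031 ctr [0.576 0.221] r 0.021
scene or n 251 top 0.087 ctr [0.58  0.243] r 0.020
scene or n 313 top 0.087 ctr [0.507 0.361] r 0.018
scene bl n 133 top 0.029 ctr [0.579 0.245] r 0.031
scene bl n 115 top 0.029 ctr [0.504 0.368] r 0.028
scene gr n 333 top 0.056 ctr [0.448 0.215] r 0.024
```

Nothing has moved. I'll descend, grip and draw straight up.

```bash
python3 -m pendant '[{"offset":[-0.005,0.001,0.15],"angular":[0,0,0],"claw":0.7},{"offset":[-0.005,0.001,0.298],"angular":[0,0,0],"claw":0.7},{"offset":[-0.005,0.001,0.298],"angular":[0,0,0],"claw":0.7},{"offset":[-0.005,0.001,0.298],"angular":[0,0,0],"claw":0.2},{"offset":[-0.005,0.001,0.298],"angular":[0,0,0],"claw":0.2},{"offset":[-0.005,0.001,0.298],"angular":[0,0,0],"claw":0.2},{"offset":[-0.005,0.001,0.298],"angular":[0,0,0],"claw":0.2},{"offset":[-0.005,0.001,0.298],"angular":[0,0,0],"claw":0.2},{"offset":[-0.005,0.001,0.298],"angular":[0,0,0],"claw":0.2}]' 40
python3 -m pendant '[{"offset":[0,0,-0.06],"angular":[0,0,0],"claw":0.2},{"offset":[0,0,-0.15],"angular":[0,0,0],"claw":0.2},{"offset":[0,0,-0.28],"angular":[0,0,0],"claw":0.2},{"offset":[0,0,-0.4],"angular":[0,0,0],"claw":0.2},{"offset":[0,0,-0.4],"angular":[0,0,0],"claw":0.2}]'
python3 way.py 0.623,0.03,0.165,94.1/0.6225,0.0065,0.1,94.1
python3 cups.py | grep scene
```

```text
clock: 16.65
tool_pos: [0.5822, 0.2433, 0.0493]
tcp_rot: [-0.096, 3.137, 0.002]
wrist_force: [-0.6, -0.2, 8.7]
opening: 0.032
grip_force: 40.8
clock: 17.15
tool_pos: [0.5836, 0.244, 0.1735]
tcp_rot: [-0.096, 3.131, 0.006]
wrist_force: [0.9, 0.3, -0.0]
opening: 0.0323
grip_force: 40.1
now [0.5836 0.244  0.1735] yaw 93.5 open 0.0323 t 17.1 j7 1.05
[0.623, 0.03, 0.165, 94.1] off [-0.087, -0.72, 0.026] ang [0.005, 0.012, -0.013]
[0.6225, 0.0065, 0.1, 94.1] off [-0.079, -0.799, 0.243] ang [0.005, 0.012, -0.013]
scene or n 314 top 0.088 ctr [0.506 0.358] r 0.021
scene bl n 215 top 0.029 ctr [0.581 0.242] r 0.033
scene bl n 118 top 0.028 ctr [0.504 0.367] r 0.028
scene gr n 334 top 0.057 ctr [0.447 0.214] r 0.026
```

```bash
python3 -m pendant '[{"offset":[-0.087,-0.2,0.02],"angular":[0,0,-0.01],"claw":0.2},{"offset":[-0.08,-0.36,0.02],"angular":[0,0.012,-0.013],"claw":0.2},{"offset":[-0.08,-0.52,0.02],"angular":[0.005,0.012,-0.013],"claw":0.2},{"offset":[-0.08,-0.66,0.05],"angular":[0.005,0.012,-0.013],"claw":0.2},{"offset":[-0.08,-0.75,0.12],"angular":[0.005,0.012,-0.013],"claw":0.2},{"offset":[-0.079,-0.799,0.243],"angular":[0.005,0.012,-0.013],"claw":0.2},{"offset":[-0.079,-0.799,0.243],"angular":[0.005,0.012,-0.013],"claw":0.2},{"offset":[-0.079,-0.799,0.243],"angular":[0.005,0.012,-0.013],"claw":0.2}]'
python3 way.py 0.6225,0.0065,0.0605,94.1
python3 - <<'E'
from h import *
im,d,W=cloud("scene"); 
cv2.imwrite("pics/p1.png",cv2.resize(im[170:270,250:450],None,fx=4,fy=4,interpolation=cv2.INTER_CUBIC))
E
```

```text
clock: 18.05
tool_pos: [0.6186, 0.0058, 0.0937]
tcp_rot: [0.113, -3.128, 0.005]
wrist_force: [1.1, 2.2, 0.3]
opening: 0.0324
grip_force: 40.1
now [0.6186 0.0058 0.0937] yaw 94.1 open 0.0324 t 18.1 j7 1.42
[0.6225, 0.0065, 0.0605, 94.1] off [-0.014, 0.002, 0.11] ang [-0.004, -0.015, 0.001]
```

View pics/p1.png

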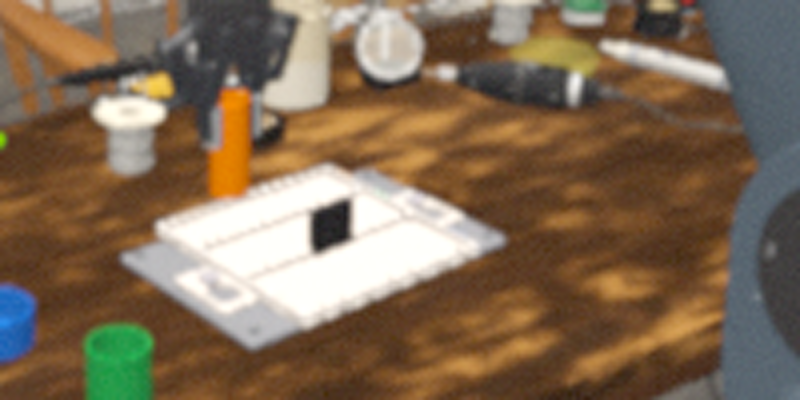

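The orange cup hangs upright over the slim row, base at crop (230,195), and the tray is seated. I'll lower and release.

```bash
python3 -m pendant '[{"offset":[-0.014,0.002,0.03],"angular":[-0.004,-0.015,0],"claw":0.2},{"offset":[-0.014,0.002,0.07],"angular":[-0.004,-0.015,0],"claw":0.2},{"offset":[-0.014,0.002,0.1],"angular":[-0.004,-0.015,0],"claw":0.2},{"offset":[-0.014,0.002,0.11],"angular":[-0.004,-0.015,0],"claw":0.2},{"offset":[-0.014,0.002,0.11],"angular":[-0.004,-0.015,0],"claw":0.2}]'
python3 -m pendant '[{"offset":[0,0,0],"angular":[0,0,0],"claw":0.45},{"offset":[0,0,0],"angular":[0,0,0],"claw":0.55},{"offset":[0,0,0],"angular":[0,0,0],"claw":0.6},{"offset":[0,0,0],"angular":[0,0,0],"claw":0.6},{"offset":[0,0,-0.1],"angular":[0,0,0],"claw":0.6},{"offset":[0,0,-0.25],"angular":[0,0,0],"claw":0.6},{"offset":[0,0,-0.38],"angular":[0,0,0],"claw":0.7},{"offset":[0,0,-0.38],"angular":[0,0,0],"claw":0.7}]'
python3 way.py 0.57,0.2,0.17,94 0.507,0.358,0.14,94 0.507,0.358,0.048,94
python3 cups.py
```

```text
clock: 18.6
tool_pos: [0.6229, 0.006, 0.0608]
tcp_rot: [-0.114, 3.138, -0.001]
wrist_force: [-0.1, 0.1, -0.7]
opening: 0.0325
grip_force: 40.1
clock: 19.4
tool_pos: [0.6259, 0.006, 0.181]
tcp_rot: [-0.112, 3.128, -0.001]
wrist_force: [0.4, -0.4, -0.7]
opening: 0.0601
grip_force: 0.0
now [0.6259 0.006  0.181 ] yaw 94.1 open 0.0601 t 19.4 j7 1.44
[0.57, 0.2, 0.17, 94.0] off [0.14, 0.658, 0.035] ang [-0.001, 0.015, 0.002]
[0.507, 0.358, 0.14, 94.0] off [0.173, 0.54, 0.1] ang [0.0, 0.0, 0.0]
[0.507, 0.358, 0.048, 94.0] off [0.0, 0.0, 0.307] ang [0.0, 0.0, 0.0]
top or n 141 top 0.089 ctr [0.506 0.356] r 0.017
top bl n 94 top 0.032 ctr [0.58 0.24] r 0.030
top bl n 67 top 0.031 ctr [0.506 0.354] r 0.030
top gr n 67 top 0.058 ctr [0.444 0.209] r 0.022
scene or n 226 top 0.096 ctr [0.624 0.008] r 0.019
scene or n 312 top 0.087 ctr [0.507 0.361] r 0.018
scene bl n 222 top 0.029 ctr [0.583 0.246] r 0.033
scene bl n 119 top 0.029 ctr [0.505 0.366] r 0.028
scene gr n 329 top 0.056 ctr [0.446 0.215] r 0.024
```

```bash
python3 -m pendant '[{"offset":[0.14,0.658,0.035],"angular":[0,0.015,0],"claw":0.7},{"offset":[0.14,0.658,0.035],"angular":[0,0.015,0],"claw":0.7},{"offset":[0.14,0.658,0.035],"angular":[0,0.015,0],"claw":0.7},{"offset":[0.14,0.658,0.035],"angular":[0,0.015,0],"claw":0.7},{"offset":[0.14,0.658,0.035],"angular":[0,0.015,0],"claw":0.7}]'
python3 -m pendant '[{"offset":[0.173,0.54,0.1],"angular":[0,0,0],"claw":0.7},{"offset":[0.173,0.54,0.1],"angular":[0,0,0],"claw":0.7},{"offset":[0.173,0.54,0.1],"angular":[0,0,0],"claw":0.7},{"offset":[0.173,0.54,0.1],"angular":[0,0,0],"claw":0.7},{"offset":[0.173,0.54,0.1],"angular":[0,0,0],"claw":0.7},{"offset":[0.173,0.54,0.1],"angular":[0,0,0],"claw":0.7}]'
python3 way.py 0.5065,0.357,0.048,94
python3 cups.py | grep scene
```

```text
clock: 20.0
tool_pos: [0.5628, 0.2082, 0.1627]
tcp_rot: [0.129, -3.125, -0.004]
wrist_force: [-0.6, -0.0, 0.3]
opening: 0.0595
grip_force: 0.0
clock: 20.6
tool_pos: [0.5026, 0.3568, 0.1333]
tcp_rot: [0.114, -3.128, 0.005]
wrist_force: [1.0, -0.8, 0.8]
opening: 0.0595
grip_force: 0.0
now [0.5026 0.3568 0.1333] yaw 94.2 open 0.0595 t 20.6 j7 0.83
[0.5065, 0.357, 0.048, 94.0] off [-0.016, 0.001, 0.284] ang [-0.003, -0.015, 0.004]
scene or n 225 top 0.097 ctr [0.622 0.007] r 0.020
scene or n 312 top 0.088 ctr [0.507 0.36 ] r 0.018
scene bl n 221 top 0.029 ctr [0.582 0.246] r 0.033
scene bl n 114 top 0.029 ctr [0.505 0.368] r 0.029
scene gr n 333 top 0.057 ctr [0.447 0.216] r 0.025
```

```bash
python3 -m pendant '[{"offset":[-0.016,0.001,0.1],"angular":[-0.003,-0.015,0],"claw":0.7},{"offset":[-0.016,0.001,0.24],"angular":[-0.003,-0.015,0],"claw":0.7},{"offset":[-0.016,0.001,0.284],"angular":[-0.003,-0.015,0],"claw":0.7},{"offset":[-0.016,0.001,0.284],"angular":[-0.003,-0.015,0],"claw":0.2},{"offset":[-0.016,0.001,0.284],"angular":[-0.003,-0.015,0],"claw":0.2},{"offset":[-0.016,0.001,0.284],"angular":[-0.003,-0.015,0],"claw":0.2},{"offset":[-0.016,0.001,0.284],"angular":[-0.003,-0.015,0],"claw":0.2},{"offset":[-0.016,0.001,0.284],"angular":[-0.003,-0.015,0],"claw":0.2},{"offset":[-0.016,0.001,0.284],"angular":[-0.003,-0.015,0],"claw":0.2}]'
python3 -m pendant '[{"offset":[0,0,-0.06],"angular":[0,0,0],"claw":0.2},{"offset":[0,0,-0.15],"angular":[0,0,0],"claw":0.2},{"offset":[0,0,-0.28],"angular":[0,0,0],"claw":0.2},{"offset":[0,0,-0.45],"angular":[0,0,0],"claw":0.2},{"offset":[0,0,-0.5],"angular":[0,0,0],"claw":0.2},{"offset":[0,0,-0.5],"angular":[0,0,0],"claw":0.2}]'
python3 way.py 0.63,0.12,0.21,94 0.629,-0.083,0.18,94 0.629,-0.083,0.06,94
python3 cups.py | grep scene
```

```text
clock: 21.6
tool_pos: [0.5074, 0.3581, 0.0501]
tcp_rot: [-0.113, 3.137, 0.003]
wrist_force: [-0.6, 0.3, 2.0]
opening: 0.0331
grip_force: 39.9
clock: 22.2
tool_pos: [0.5081, 0.3587, 0.2031]
tcp_rot: [-0.112, 3.132, 0.008]
wrist_force: [0.4, 0.3, -0.7]
opening: 0.0334
grip_force: 39.8
now [0.5081 0.3587 0.2031] yaw 94.1 open 0.0334 t 22.2 j7 0.84
[0.63, 0.12, 0.21, 94.0] off [-0.348, -0.823, -0.025] ang [0.006, 0.009, 0.002]
[0.629, -0.083, 0.18, 94.0] off [0.051, -0.675, 0.1] ang [0.0, 0.0, 0.0]
[0.629, -0.083, 0.06, 94.0] off [0.0, 0.0, 0.4] ang [0.0, 0.0, 0.0]
scene or n 227 top 0.097 ctr [0.622 0.007] r 0.019
scene bl n 221 top 0.029 ctr [0.581 0.246] r 0.032
scene bl n 216 top 0.030 ctr [0.508 0.363] r 0.032
scene gr n 331 top 0.056 ctr [0.447 0.215] r 0.024
```

```bash
python3 -m pendant '[{"offset":[-0.07,-0.16,0],"angular":[0,0,0],"claw":0.2},{"offset":[-0.14,-0.32,-0.01],"angular":[0,0,0],"claw":0.2},{"offset":[-0.2,-0.48,-0.02],"angular":[0,0.009,0],"claw":0.2},{"offset":[-0.27,-0.64,-0.02],"angular":[0,0.009,0],"claw":0.2},{"offset":[-0.32,-0.76,-0.025],"angular":[0.006,0.009,0],"claw":0.2},{"offset":[-0.348,-0.823,-0.025],"angular":[0.006,0.009,0],"claw":0.2},{"offset":[-0.348,-0.823,-0.025],"angular":[0.006,0.009,0],"claw":0.2}]'
python3 -m pendant '[{"offset":[0.01,-0.14,0],"angular":[0,0,0],"claw":0.2},{"offset":[0.02,-0.3,0],"angular":[0,0,0],"claw":0.2},{"offset":[0.04,-0.46,0.03],"angular":[0,0,0],"claw":0.2},{"offset":[0.05,-0.6,0.06],"angular":[0,0,0],"claw":0.2},{"offset":[0.051,-0.675,0.1],"angular":[0,0,0],"claw":0.2},{"offset":[0.051,-0.675,0.15],"angular":[0,0,0],"claw":0.2},{"offset":[0.051,-0.675,0.15],"angular":[0,0,0],"claw":0.2},{"offset":[0.051,-0.675,0.15],"angular":[0,0,0],"claw":0.2}]'
python3 way.py 0.6285,-0.083,0.061,94.1
```

```text
clock: 23.0
tool_pos: [0.6294, 0.1135, 0.2046]
tcp_rot: [0.102, -3.133, 0.01]
wrist_force: [0.2, 0.0, -0.9]
opening: 0.0336
grip_force: 39.9
clock: 23.8
tool_pos: [0.6273, -0.0825, 0.1618]
tcp_rot: [0.116, -3.133, 0.003]
wrist_force: [0.5, 0.1, 0.4]
opening: 0.0334
grip_force: 39.9
now [ 0.6273 -0.0825  0.1618] yaw 94.2 open 0.0334 t 23.8 j7 1.60
[0.6285, -0.083, 0.061, 94.1] off [-0.006, -0.001, 0.336] ang [-0.002, -0.008, 0.003]
```

```bash
python3 -m pendant '[{"offset":[-0.006,-0.001,0.1],"angular":[0,-0.008,0],"claw":0.2},{"offset":[-0.006,-0.001,0.2],"angular":[0,-0.008,0],"claw":0.2},{"offset":[-0.006,-0.001,0.28],"angular":[0,-0.008,0],"claw":0.2},{"offset":[-0.006,-0.001,0.32],"angular":[0,-0.008,0],"claw":0.2},{"offset":[-0.006,-0.001,0.336],"angular":[0,-0.008,0],"claw":0.2},{"offset":[-0.006,-0.001,0.336],"angular":[0,-0.008,0],"claw":0.2}]'
python3 -m pendant '[{"offset":[0,0,0],"angular":[0,0,0],"claw":0.45},{"offset":[0,0,0],"angular":[0,0,0],"claw":0.55},{"offset":[0,0,0],"angular":[0,0,0],"claw":0.6},{"offset":[0,0,0],"angular":[0,0,0],"claw":0.6},{"offset":[0,0,-0.1],"angular":[0,0,0],"claw":0.6},{"offset":[0,0,-0.25],"angular":[0,0,0],"claw":0.6},{"offset":[0,0,-0.4],"angular":[0,0,0],"claw":0.7},{"offset":[0,0,-0.4],"angular":[0,0,0],"claw":0.8}]'
python3 way.py 0.54,0.1,0.17,94 0.446,0.211,0.12,94
python3 cups.py
```

```text
clock: 24.4
tool_pos: [0.6295, -0.0843, 0.0621]
tcp_rot: [-0.114, 3.138, -0.005]
wrist_force: [0.3, -0.3, -1.0]
opening: 0.0336
grip_force: 39.9
clock: 25.2
tool_pos: [0.6323, -0.0847, 0.1885]
tcp_rot: [-0.112, 3.127, -0.007]
wrist_force: [0.2, -0.7, -0.2]
opening: 0.0682
grip_force: 0.0
now [ 0.6323 -0.0847  0.1885] yaw 94.1 open 0.0682 t 25.2 j7 1.60
[0.54, 0.1, 0.17, 94.0] off [0.264, 0.636, 0.056] ang [-0.006, 0.015, 0.002]
[0.446, 0.211, 0.12, 94.0] off [0.287, 0.391, 0.167] ang [0.0, 0.0, 0.0]
top or n 84 top 0.099 ctr [0.62  0.002] r 0.017
top bl n 95 top 0.032 ctr [0.578 0.24 ] r 0.031
top bl n 104 top 0.030 ctr [0.504 0.355] r 0.031
top gr n 52 top 0.056 ctr [0.446 0.21 ] r 0.023
scene or n 212 top 0.096 ctr [ 0.63  -0.083] r 0.019
scene or n 227 top 0.097 ctr [0.621 0.008] r 0.020
scene bl n 217 top 0.029 ctr [0.581 0.244] r 0.031
scene bl n 221 top 0.029 ctr [0.508 0.362] r 0.031
scene gr n 339 top 0.057 ctr [0.446 0.213] r 0.025
```

```bash
python3 -m pendant '[{"offset":[0.264,0.636,0.056],"angular":[0,0.015,0],"claw":0.85},{"offset":[0.264,0.636,0.056],"angular":[0,0.015,0],"claw":0.85},{"offset":[0.264,0.636,0.056],"angular":[0,0.015,0],"claw":0.85},{"offset":[0.264,0.636,0.056],"angular":[0,0.015,0],"claw":0.85},{"offset":[0.264,0.636,0.056],"angular":[0,0.015,0],"claw":0.85}]'
python3 -m pendant '[{"offset":[0.287,0.391,0.167],"angular":[0,0,0],"claw":0.85},{"offset":[0.287,0.391,0.167],"angular":[0,0,0],"claw":0.85},{"offset":[0.287,0.391,0.167],"angular":[0,0,0],"claw":0.85},{"offset":[0.287,0.391,0.167],"angular":[0,0,0],"claw":0.85},{"offset":[0.287,0.391,0.167],"angular":[0,0,0],"claw":0.85},{"offset":[0.287,0.391,0.167],"angular":[0,0,0],"claw":0.85}]'
python3 way.py 0.446,0.211,0.022,94
python3 cups.py | grep scene
```

```text
clock: 25.8
tool_pos: [0.5322, 0.1063, 0.1627]
tcp_rot: [0.125, -3.125, 0.002]
wrist_force: [0.6, -0.5, 0.0]
opening: 0.0724
grip_force: 0.0
clock: 26.4
tool_pos: [0.4421, 0.2095, 0.1143]
tcp_rot: [0.111, -3.129, 0.007]
wrist_force: [0.4, 0.0, 0.3]
opening: 0.0726
grip_force: 0.0
now [0.4421 0.2095 0.1143] yaw 94.1 open 0.0726 t 26.4 j7 0.96
[0.446, 0.211, 0.022, 94.0] off [-0.017, 0.005, 0.308] ang [-0.005, -0.014, 0.001]
scene or n 214 top 0.096 ctr [ 0.628 -0.084] r 0.018
scene or n 202 top 0.096 ctr [0.621 0.006] r 0.020
scene bl n 225 top 0.029 ctr [0.583 0.245] r 0.032
scene bl n 218 top 0.029 ctr [0.508 0.361] r 0.031
scene gr n 338 top 0.056 ctr [0.448 0.216] r 0.026
```

```bash
python3 -m pendant '[{"offset":[-0.016,0.007,0.1],"angular":[-0.005,-0.014,0],"claw":0.85},{"offset":[-0.017,0.007,0.24],"angular":[-0.005,-0.014,0],"claw":0.85},{"offset":[-0.017,0.007,0.308],"angular":[-0.005,-0.014,0],"claw":0.85},{"offset":[-0.017,0.007,0.308],"angular":[-0.005,-0.014,0],"claw":0.3},{"offset":[-0.017,0.007,0.308],"angular":[-0.005,-0.014,0],"claw":0.3},{"offset":[-0.017,0.007,0.308],"angular":[-0.005,-0.014,0],"claw":0.3},{"offset":[-0.017,0.007,0.308],"angular":[-0.005,-0.014,0],"claw":0.3},{"offset":[-0.017,0.007,0.308],"angular":[-0.005,-0.014,0],"claw":0.3}]'
python3 -m pendant '[{"offset":[0,0,-0.06],"angular":[0,0,0],"claw":0.3},{"offset":[0,0,-0.15],"angular":[0,0,0],"claw":0.3},{"offset":[0,0,-0.28],"angular":[0,0,0],"claw":0.3},{"offset":[0,0,-0.42],"angular":[0,0,0],"claw":0.3},{"offset":[0,0,-0.42],"angular":[0,0,0],"claw":0.3}]'
python3 way.py 0.56,0.05,0.14,94 0.573,-0.093,0.08,94
python3 cups.py | grep scene
```

```text
clock: 27.3
tool_pos: [0.4461, 0.2129, 0.0232]
tcp_rot: [-0.112, 3.137, 0.002]
wrist_force: [-0.1, 0.1, -1.4]
opening: 0.045
grip_force: 40.8
clock: 27.8
tool_pos: [0.4478, 0.2141, 0.1535]
tcp_rot: [-0.112, 3.131, 0.008]
wrist_force: [0.3, -0.0, -0.6]
opening: 0.0454
grip_force: 41.1
now [0.4478 0.2141 0.1535] yaw 94.1 open 0.0454 t 27.8 j7 0.97
[0.56, 0.05, 0.14, 94.0] off [-0.333, -0.572, 0.045] ang [0.006, 0.011, 0.002]
[0.573, -0.093, 0.08, 94.0] off [-0.01, -0.479, 0.2] ang [0.0, 0.0, 0.0]
scene or n 213 top 0.096 ctr [ 0.629 -0.084] r 0.020
scene or n 223 top 0.096 ctr [0.622 0.007] r 0.018
scene bl n 223 top 0.029 ctr [0.583 0.246] r 0.034
scene bl n 218 top 0.029 ctr [0.507 0.361] r 0.031
```

```bash
python3 -m pendant '[{"offset":[-0.08,-0.13,0],"angular":[0,0,0],"claw":0.3},{"offset":[-0.16,-0.28,0],"angular":[0,0,0],"claw":0.3},{"offset":[-0.24,-0.41,0],"angular":[0.006,0.011,0],"claw":0.3},{"offset":[-0.31,-0.53,0],"angular":[0.006,0.011,0],"claw":0.3},{"offset":[-0.333,-0.572,0],"angular":[0.006,0.011,0],"claw":0.3},{"offset":[-0.333,-0.572,0],"angular":[0.006,0.011,0],"claw":0.3}]'
python3 -m pendant '[{"offset":[0,-0.12,0],"angular":[0,0,0],"claw":0.3},{"offset":[-0.005,-0.26,0.01],"angular":[0,0,0],"claw":0.3},{"offset":[-0.01,-0.39,0.06],"angular":[0,0,0],"claw":0.3},{"offset":[-0.01,-0.47,0.12],"angular":[0,0,0],"claw":0.3},{"offset":[-0.01,-0.5,0.18],"angular":[0,0,0],"claw":0.3},{"offset":[-0.01,-0.5,0.22],"angular":[0,0,0],"claw":0.3},{"offset":[-0.01,-0.5,0.22],"angular":[0,0,0],"claw":0.3}]'
python3 way.py 0.5735,-0.0995,0.0365,94.1
```

```text
clock: 28.5
tool_pos: [0.5575, 0.0459, 0.1467]
tcp_rot: [0.106, -3.13, 0.008]
wrist_force: [-0.9, -1.1, -0.8]
opening: 0.0454
grip_force: 41.1
clock: 29.2
tool_pos: [0.5691, -0.0987, 0.0809]
tcp_rot: [0.116, -3.128, 0.004]
wrist_force: [-0.7, 0.0, 0.2]
opening: 0.045
grip_force: 41.1
now [ 0.5691 -0.0987  0.0809] yaw 94.2 open 0.0450 t 29.2 j7 1.59
[0.5735, -0.0995, 0.0365, 94.1] off [-0.016, -0.003, 0.148] ang [-0.003, -0.015, 0.003]
```

```bash
python3 -m pendant '[{"offset":[-0.016,-0.003,0.05],"angular":[-0.003,-0.015,0],"claw":0.3},{"offset":[-0.016,-0.003,0.1],"angular":[-0.003,-0.015,0],"claw":0.3},{"offset":[-0.016,-0.003,0.135],"angular":[-0.003,-0.015,0],"claw":0.3},{"offset":[-0.016,-0.003,0.148],"angular":[-0.003,-0.015,0],"claw":0.3},{"offset":[-0.016,-0.003,0.148],"angular":[-0.003,-0.015,0],"claw":0.3}]'
python3 -m pendant '[{"offset":[0,0,0],"angular":[0,0,0],"claw":0.55},{"offset":[0,0,0],"angular":[0,0,0],"claw":0.65},{"offset":[0,0,0],"angular":[0,0,0],"claw":0.7},{"offset":[0,0,0],"angular":[0,0,0],"claw":0.7},{"offset":[0,0,-0.1],"angular":[0,0,0],"claw":0.7},{"offset":[0,0,-0.25],"angular":[0,0,0],"claw":0.7},{"offset":[0,0,-0.4],"angular":[0,0,0],"claw":0.8},{"offset":[0,0,-0.4],"angular":[0,0,0],"claw":1}]'
python3 way.py 0.57,0.1,0.16,94 0.581,0.243,0.1,94
python3 cups.py
```

```text
clock: 29.7
tool_pos: [0.575, -0.1008, 0.0382]
tcp_rot: [-0.115, 3.136, -0.002]
wrist_force: [-0.3, 0.6, -0.4]
opening: 0.0452
grip_force: 41.1
clock: 30.5
tool_pos: [0.5778, -0.102, 0.1644]
tcp_rot: [-0.112, 3.126, -0.005]
wrist_force: [0.4, -0.7, -0.2]
opening: 0.0813
grip_force: 0.0
now [ 0.5778 -0.102   0.1644] yaw 94.1 open 0.0813 t 30.5 j7 1.62
[0.57, 0.1, 0.16, 94.0] off [-0.022, 0.673, 0.013] ang [-0.004, 0.017, 0.002]
[0.581, 0.243, 0.1, 94.0] off [-0.07, 0.473, 0.2] ang [0.0, 0.0, 0.0]
top or n 71 top 0.099 ctr [0.621 0.003] r 0.017
top bl n 89 top 0.033 ctr [0.58  0.241] r 0.031
top bl n 96 top 0.031 ctr [0.506 0.356] r 0.030
scene or n 214 top 0.096 ctr [ 0.628 -0.083] r 0.019
scene or n 227 top 0.097 ctr [0.622 0.007] r 0.020
scene bl n 223 top 0.029 ctr [0.582 0.243] r 0.033
scene bl n 221 top 0.029 ctr [0.507 0.361] r 0.032
scene gr n 167 top 0.069 ctr [ 0.578 -0.099] r 0.024
```

```bash
python3 -m pendant '[{"offset":[-0.022,0.673,0.013],"angular":[0,0.017,0],"claw":1},{"offset":[-0.022,0.673,0.013],"angular":[0,0.017,0],"claw":1},{"offset":[-0.022,0.673,0.013],"angular":[0,0.017,0],"claw":1},{"offset":[-0.022,0.673,0.013],"angular":[0,0.017,0],"claw":1},{"offset":[-0.022,0.673,0.013],"angular":[0,0.017,0],"claw":1}]'
python3 -m pendant '[{"offset":[-0.07,0.473,0.2],"angular":[0,0,0],"claw":1},{"offset":[-0.07,0.473,0.2],"angular":[0,0,0],"claw":1},{"offset":[-0.07,0.473,0.2],"angular":[0,0,0],"claw":1},{"offset":[-0.07,0.473,0.2],"angular":[0,0,0],"claw":1},{"offset":[-0.07,0.473,0.2],"angular":[0,0,0],"claw":1},{"offset":[-0.07,0.473,0.2],"angular":[0,0,0],"claw":1}]'
python3 way.py 0.581,0.242,0.003,94
python3 cups.py | grep scene
```

```text
clock: 31.1
tool_pos: [0.5649, 0.1092, 0.1528]
tcp_rot: [0.129, -3.127, -0.004]
wrist_force: [0.0, 0.2, -0.1]
opening: 0.0855
grip_force: 0.0
clock: 31.7
tool_pos: [0.5768, 0.2413, 0.093]
tcp_rot: [0.111, -3.129, 0.006]
wrist_force: [0.1, -0.7, 0.2]
opening: 0.0854
grip_force: 0.0
now [0.5768 0.2413 0.093 ] yaw 94.1 open 0.0854 t 31.7 j7 1.04
[0.581, 0.242, 0.003, 94.0] off [-0.017, 0.002, 0.3] ang [-0.004, -0.014, 0.001]
scene or n 214 top 0.096 ctr [ 0.63  -0.085] r 0.020
scene or n 225 top 0.097 ctr [0.621 0.006] r 0.020
scene bl n 223 top 0.029 ctr [0.581 0.245] r 0.031
scene bl n 218 top 0.029 ctr [0.507 0.361] r 0.032
scene gr n 170 top 0.069 ctr [ 0.579 -0.098] r 0.027
```

```bash
python3 -m pendant '[{"offset":[-0.016,0.003,0.1],"angular":[-0.004,-0.014,0],"claw":1},{"offset":[-0.017,0.003,0.22],"angular":[-0.004,-0.014,0],"claw":1},{"offset":[-0.017,0.003,0.29],"angular":[-0.004,-0.014,0],"claw":1},{"offset":[-0.017,0.003,0.3],"angular":[-0.004,-0.014,0],"claw":1},{"offset":[-0.017,0.003,0.3],"angular":[-0.004,-0.014,0],"claw":0.5},{"offset":[-0.017,0.003,0.3],"angular":[-0.004,-0.014,0],"claw":0.5},{"offset":[-0.017,0.003,0.3],"angular":[-0.004,-0.014,0],"claw":0.5},{"offset":[-0.017,0.003,0.3],"angular":[-0.004,-0.014,0],"claw":0.5},{"offset":[-0.017,0.003,0.3],"angular":[-0.004,-0.014,0],"claw":0.5}]'
python3 -m pendant '[{"offset":[0,0,-0.06],"angular":[0,0,0],"claw":0.5},{"offset":[0,0,-0.15],"angular":[0,0,0],"claw":0.5},{"offset":[0,0,-0.28],"angular":[0,0,0],"claw":0.5},{"offset":[0,0,-0.4],"angular":[0,0,0],"claw":0.5},{"offset":[0,0,-0.4],"angular":[0,0,0],"claw":0.5}]'
python3 way.py 0.52,0.08,0.12,94 0.504,-0.0925,0.06,94
python3 cups.py | grep scene
```

```text
clock: 32.7
tool_pos: [0.5823, 0.2441, 0.0056]
tcp_rot: [-0.112, 3.135, 0.004]
wrist_force: [-1.6, -1.4, 7.6]
opening: 0.0587
grip_force: 43.5
clock: 33.2
tool_pos: [0.5839, 0.2454, 0.13]
tcp_rot: [-0.112, 3.129, 0.009]
wrist_force: [0.6, 0.1, -0.6]
opening: 0.0594
grip_force: 43.3
now [0.5839 0.2454 0.13  ] yaw 94.1 open 0.0594 t 33.2 j7 1.05
[0.52, 0.08, 0.12, 94.0] off [0.252, -0.535, 0.028] ang [0.007, 0.014, 0.002]
[0.504, -0.0925, 0.06, 94.0] off [0.093, -0.57, 0.2] ang [0.0, 0.0, 0.0]
scene or n 214 top 0.095 ctr [ 0.63  -0.081] r 0.020
scene or n 227 top 0.096 ctr [0.623 0.006] r 0.020
scene bl n 219 top 0.029 ctr [0.507 0.36 ] r 0.032
scene gr n 172 top 0.069 ctr [ 0.576 -0.1  ] r 0.026
```

```bash
python3 -m pendant '[{"offset":[0.06,-0.13,0],"angular":[0,0,0],"claw":0.5},{"offset":[0.12,-0.26,0],"angular":[0,0,0],"claw":0.5},{"offset":[0.18,-0.4,0],"angular":[0.007,0.014,0],"claw":0.5},{"offset":[0.24,-0.5,0.01],"angular":[0.007,0.014,0],"claw":0.5},{"offset":[0.252,-0.535,0.02],"angular":[0.007,0.014,0],"claw":0.5},{"offset":[0.252,-0.535,0.02],"angular":[0.007,0.014,0],"claw":0.5}]'
python3 -m pendant '[{"offset":[0.02,-0.12,0],"angular":[0,0,0],"claw":0.5},{"offset":[0.04,-0.26,0],"angular":[0,0,0],"claw":0.5},{"offset":[0.07,-0.4,0.05],"angular":[0,0,0],"claw":0.5},{"offset":[0.09,-0.52,0.1],"angular":[0,0,0],"claw":0.5},{"offset":[0.093,-0.57,0.17],"angular":[0,0,0],"claw":0.5},{"offset":[0.093,-0.57,0.2],"angular":[0,0,0],"claw":0.5},{"offset":[0.093,-0.57,0.2],"angular":[0,0,0],"claw":0.5}]'
python3 way.py 0.5035,-0.0925,0.0185,94.1
```

```text
clock: 33.9
tool_pos: [0.5162, 0.0765, 0.1165]
tcp_rot: [0.108, -3.128, 0.008]
wrist_force: [0.5, 1.3, -0.8]
opening: 0.0586
grip_force: 43.3
clock: 34.6
tool_pos: [0.5011, -0.0925, 0.0569]
tcp_rot: [0.115, -3.128, 0.004]
wrist_force: [-0.5, 0.4, -0.0]
opening: 0.0587
grip_force: 43.3
now [ 0.5011 -0.0925  0.0569] yaw 94.2 open 0.0587 t 34.6 j7 1.54
[0.5035, -0.0925, 0.0185, 94.1] off [-0.009, -0.0, 0.128] ang [-0.003, -0.014, 0.002]
```

```bash
python3 -m pendant '[{"offset":[-0.009,0,0.05],"angular":[-0.003,-0.014,0],"claw":0.5},{"offset":[-0.009,0,0.09],"angular":[-0.003,-0.014,0],"claw":0.5},{"offset":[-0.009,0,0.118],"angular":[-0.003,-0.014,0],"claw":0.5},{"offset":[-0.009,0,0.128],"angular":[-0.003,-0.014,0],"claw":0.5},{"offset":[-0.009,0,0.128],"angular":[-0.003,-0.014,0],"claw":0.5}]'
python3 -m pendant '[{"offset":[0,0,0],"angular":[0,0,0],"claw":0.75},{"offset":[0,0,0],"angular":[0,0,0],"claw":0.82},{"offset":[0,0,0],"angular":[0,0,0],"claw":0.82},{"offset":[0,0,0],"angular":[0,0,0],"claw":0.82},{"offset":[0,0,-0.1],"angular":[0,0,0],"claw":0.82},{"offset":[0,0,-0.25],"angular":[0,0,0],"claw":0.82},{"offset":[0,0,-0.4],"angular":[0,0,0],"claw":0.9},{"offset":[0,0,-0.4],"angular":[0,0,0],"claw":1}]'
python3 way.py 0.51,0.13,0.15,94 0.5065,0.357,0.09,94
python3 cups.py
```

```text
clock: 35.1
tool_pos: [0.5033, -0.0938, 0.0196]
tcp_rot: [-0.114, 3.139, -0.002]
wrist_force: [0.4, 0.1, 0.3]
opening: 0.0588
grip_force: 43.3
clock: 35.9
tool_pos: [0.5061, -0.0945, 0.1452]
tcp_rot: [-0.112, 3.129, -0.005]
wrist_force: [0.8, 0.8, -0.5]
opening: 0.0854
grip_force: 0.0
now [ 0.5061 -0.0945  0.1452] yaw 94.1 open 0.0854 t 35.9 j7 1.59
[0.51, 0.13, 0.15, 94.0] off [-0.066, 0.745, -0.018] ang [-0.004, 0.013, 0.002]
[0.5065, 0.357, 0.09, 94.0] off [-0.041, 0.756, 0.2] ang [0.0, 0.0, 0.0]
top or n 80 top 0.098 ctr [0.621 0.003] r 0.017
top bl n 97 top 0.032 ctr [0.506 0.355] r 0.030
scene or n 214 top 0.096 ctr [ 0.628 -0.084] r 0.021
scene or n 224 top 0.097 ctr [0.622 0.007] r 0.018
scene bl n 186 top 0.041 ctr [ 0.504 -0.091] r 0.032
scene bl n 221 top 0.029 ctr [0.508 0.36 ] r 0.032
scene gr n 163 top 0.070 ctr [ 0.575 -0.1  ] r 0.025
```

```bash
python3 -m pendant '[{"offset":[-0.066,0.745,-0.018],"angular":[0,0.013,0],"claw":1},{"offset":[-0.066,0.745,-0.018],"angular":[0,0.013,0],"claw":1},{"offset":[-0.066,0.745,-0.018],"angular":[0,0.013,0],"claw":1},{"offset":[-0.066,0.745,-0.018],"angular":[0,0.013,0],"claw":1},{"offset":[-0.066,0.745,-0.018],"angular":[0,0.013,0],"claw":1}]'
python3 -m pendant '[{"offset":[-0.041,0.756,0.2],"angular":[0,0,0],"claw":1},{"offset":[-0.041,0.756,0.2],"angular":[0,0,0],"claw":1},{"offset":[-0.041,0.756,0.2],"angular":[0,0,0],"claw":1},{"offset":[-0.041,0.756,0.2],"angular":[0,0,0],"claw":1},{"offset":[-0.041,0.756,0.2],"angular":[0,0,0],"claw":1},{"offset":[-0.041,0.756,0.2],"angular":[0,0,0],"claw":1},{"offset":[-0.041,0.756,0.2],"angular":[0,0,0],"claw":1}]'
python3 way.py 0.507,0.357,0.003,94
python3 cups.py | grep scene
```

```text
clock: 36.5
tool_pos: [0.5055, 0.1352, 0.1436]
tcp_rot: [0.12, -3.129, 0.0]
wrist_force: [0.8, 0.1, 0.5]
opening: 0.0858
grip_force: 0.0
clock: 37.2
tool_pos: [0.5009, 0.357, 0.0823]
tcp_rot: [0.115, -3.128, 0.006]
wrist_force: [-0.2, -0.3, 0.5]
opening: 0.0854
grip_force: 0.0
now [0.5009 0.357  0.0823] yaw 94.2 open 0.0854 t 37.2 j7 0.79
[0.507, 0.357, 0.003, 94.0] off [-0.023, -0.001, 0.264] ang [-0.005, -0.015, 0.005]
scene or n 209 top 0.096 ctr [ 0.63  -0.082] r 0.020
scene or n 227 top 0.097 ctr [0.621 0.006] r 0.021
scene bl n 186 top 0.041 ctr [ 0.501 -0.093] r 0.032
scene bl n 219 top 0.029 ctr [0.507 0.36 ] r 0.031
scene gr n 166 top 0.069 ctr [ 0.574 -0.101] r 0.026
```

```bash
python3 -m pendant '[{"offset":[-0.022,0.002,0.1],"angular":[-0.004,-0.014,0],"claw":1},{"offset":[-0.022,0.002,0.2],"angular":[-0.004,-0.014,0],"claw":1},{"offset":[-0.022,0.002,0.255],"angular":[-0.004,-0.014,0],"claw":1},{"offset":[-0.022,0.002,0.264],"angular":[-0.004,-0.014,0],"claw":1},{"offset":[-0.022,0.002,0.264],"angular":[-0.004,-0.014,0],"claw":0.5},{"offset":[-0.022,0.002,0.264],"angular":[-0.004,-0.014,0],"claw":0.5},{"offset":[-0.022,0.002,0.264],"angular":[-0.004,-0.014,0],"claw":0.5},{"offset":[-0.022,0.002,0.264],"angular":[-0.004,-0.014,0],"claw":0.5},{"offset":[-0.022,0.002,0.264],"angular":[-0.004,-0.014,0],"claw":0.5}]'
python3 -m pendant '[{"offset":[0,0,-0.06],"angular":[0,0,0],"claw":0.5},{"offset":[0,0,-0.15],"angular":[0,0,0],"claw":0.5},{"offset":[0,0,-0.28],"angular":[0,0,0],"claw":0.5},{"offset":[0,0,-0.4],"angular":[0,0,0],"claw":0.5},{"offset":[0,0,-0.4],"angular":[0,0,0],"claw":0.5}]'
python3 way.py 0.5,0.16,0.11,94 0.4975,-0.003,0.06,94
python3 cups.py | grep scene
```

```text
clock: 38.2
tool_pos: [0.5091, 0.3582, 0.0066]
tcp_rot: [-0.112, 3.135, 0.004]
wrist_force: [-0.1, -1.3, 6.9]
opening: 0.058
grip_force: 44.1
clock: 38.7
tool_pos: [0.5102, 0.3598, 0.1308]
tcp_rot: [-0.112, 3.13, 0.011]
wrist_force: [0.0, 0.2, -0.7]
opening: 0.0577
grip_force: 43.2
now [0.5102 0.3598 0.1308] yaw 94.1 open 0.0577 t 38.7 j7 0.81
[0.5, 0.16, 0.11, 94.0] off [0.082, -0.662, 0.064] ang [0.009, 0.012, 0.002]
[0.4975, -0.003, 0.06, 94.0] off [0.046, -0.541, 0.167] ang [0.0, 0.0, 0.0]
scene or n 211 top 0.096 ctr [ 0.629 -0.082] r 0.020
scene or n 227 top 0.096 ctr [0.623 0.007] r 0.020
scene bl n 186 top 0.041 ctr [ 0.503 -0.092] r 0.032
scene gr n 162 top 0.068 ctr [ 0.574 -0.101] r 0.026
```

```bash
python3 -m pendant '[{"offset":[0.02,-0.13,0],"angular":[0,0,0],"claw":0.5},{"offset":[0.03,-0.28,0],"angular":[0,0,0],"claw":0.5},{"offset":[0.05,-0.43,0],"angular":[0.009,0.012,0],"claw":0.5},{"offset":[0.07,-0.58,0.02],"angular":[0.009,0.012,0],"claw":0.5},{"offset":[0.082,-0.662,0.04],"angular":[0.009,0.012,0],"claw":0.5},{"offset":[0.082,-0.662,0.04],"angular":[0.009,0.012,0],"claw":0.5}]'
python3 -m pendant '[{"offset":[0.01,-0.12,0],"angular":[0,0,0],"claw":0.5},{"offset":[0.02,-0.26,0],"angular":[0,0,0],"claw":0.5},{"offset":[0.03,-0.4,0.04],"angular":[0,0,0],"claw":0.5},{"offset":[0.04,-0.5,0.1],"angular":[0,0,0],"claw":0.5},{"offset":[0.046,-0.541,0.15],"angular":[0,0,0],"claw":0.5},{"offset":[0.046,-0.541,0.18],"angular":[0,0,0],"claw":0.5},{"offset":[0.046,-0.541,0.18],"angular":[0,0,0],"claw":0.5}]'
python3 way.py 0.498,-0.002,0.019,94.1
python3 - <<'E'
from h import *
im,d,W=cloud("scene"); 
cv2.imwrite("pics/p2.png",cv2.resize(im[170:270,250:450],None,fx=4,fy=4,interpolation=cv2.INTER_CUBIC))
E
```

```text
clock: 39.4
tool_pos: [0.4962, 0.1526, 0.1111]
tcp_rot: [0.104, -3.129, 0.015]
wrist_force: [0.4, 0.8, -0.8]
opening: 0.0576
grip_force: 43.2
clock: 40.1
tool_pos: [0.4946, -0.0039, 0.0585]
tcp_rot: [0.114, -3.13, 0.008]
wrist_force: [-0.1, -0.0, -0.7]
opening: 0.0575
grip_force: 43.2
now [ 0.4946 -0.0039  0.0585] yaw 94.2 open 0.0575 t 40.1 j7 1.33
[0.498, -0.002, 0.019, 94.1] off [-0.013, 0.006, 0.131] ang [-0.006, -0.012, 0.002]
```

View pics/p2.png

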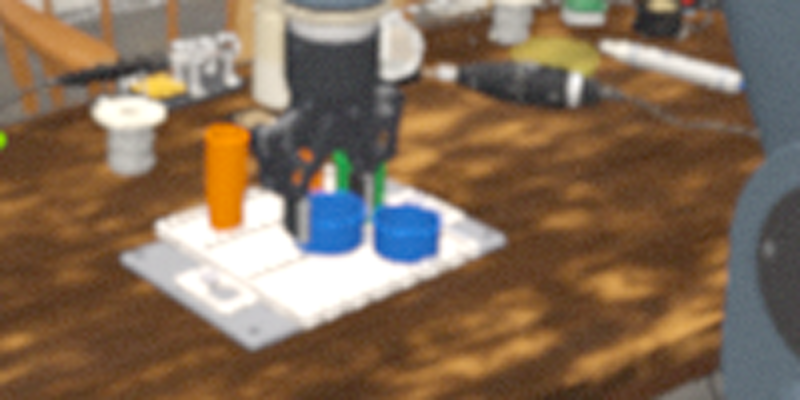

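The held blue cup, at crop (332,222), hangs upright with clear space beside the first one at (405,235). I'll lower and release.

```bash
python3 -m pendant '[{"offset":[-0.013,0.01,0.05],"angular":[-0.006,-0.012,0],"claw":0.5},{"offset":[-0.013,0.015,0.09],"angular":[-0.006,-0.012,0],"claw":0.5},{"offset":[-0.013,0.015,0.12],"angular":[-0.006,-0.012,0],"claw":0.5},{"offset":[-0.013,0.015,0.133],"angular":[-0.006,-0.012,0],"claw":0.5},{"offset":[-0.013,0.015,0.133],"angular":[-0.006,-0.012,0],"claw":0.5}]'
python3 -m pendant '[{"offset":[0,0,0],"angular":[0,0,0],"claw":0.72},{"offset":[0,0,0],"angular":[0,0,0],"claw":0.78},{"offset":[0,0,0],"angular":[0,0,0],"claw":0.78},{"offset":[0,0,0],"angular":[0,0,0],"claw":0.78},{"offset":[0,0,-0.1],"angular":[0,0,0],"claw":0.78},{"offset":[0,0,-0.25],"angular":[0,0,0],"claw":0.78},{"offset":[0,0,-0.4],"angular":[0,0,0],"claw":0.8},{"offset":[0,0,-0.5],"angular":[0,0,0],"claw":0.8},{"offset":[0,0.5,-0.5],"angular":[0,0,0],"claw":0.8},{"offset":[0,0.9,-0.5],"angular":[0,0,0],"claw":0.8},{"offset":[0,0.9,-0.5],"angular":[0,0,0],"claw":0.8},{"offset":[0,0.9,-0.5],"angular":[0,0,0],"claw":0.8},{"offset":[0,0.9,-0.5],"angular":[0,0,0],"claw":0.8},{"offset":[0,0.9,-0.5],"angular":[0,0,0],"claw":0.8}]'
python3 cups.py
python3 - <<'E'
from h import *
a,_,_=cloud("top"); b,_,_=cloud("scene")
f=lambda x:cv2.resize(x,(600,400),interpolation=cv2.INTER_CUBIC)
o=np.zeros((600,800,3),np.uint8)
o[:300,:450]=cv2.resize(a[170:270,250:400],(450,300),interpolation=cv2.INTER_CUBIC); o[300:,:500]=cv2.resize(b[165:265,260:427],(500,300),interpolation=cv2.INTER_CUBIC)
cv2.imwrite("pics/f1.png",o)
E
```

```text
clock: 40.65
tool_pos: [0.4986, 0.0002, 0.0199]
tcp_rot: [-0.115, 3.137, -0.001]
wrist_force: [-0.3, -0.6, -1.1]
opening: 0.0575
grip_force: 43.4
clock: 42.05
tool_pos: [0.4773, 0.2746, 0.1699]
tcp_rot: [-0.121, 3.137, 0.004]
wrist_force: [0.6, -0.4, -1.1]
opening: 0.0683
grip_force: 0.0
top or n 62 top 0.100 ctr [ 0.627 -0.087] r 0.016
top or n 42 top 0.101 ctr [0.621 0.003] r 0.017
top bl n 218 top 0.042 ctr [ 0.501 -0.096] r 0.029
top bl n 79 top 0.045 ctr [ 0.495 -0.004] r 0.029
top gr n 29 top 0.071 ctr [ 0.573 -0.104] r 0.022
scene or n 209 top 0.096 ctr [ 0.629 -0.083] r 0.019
scene or n 224 top 0.097 ctr [0.621 0.007] r 0.020
scene bl n 187 top 0.041 ctr [ 0.503 -0.09 ] r 0.032
scene bl n 222 top 0.041 ctr [ 0.507 -0.006] r 0.043
scene gr n 167 top 0.069 ctr [ 0.576 -0.098] r 0.028
```

View pics/f1.png

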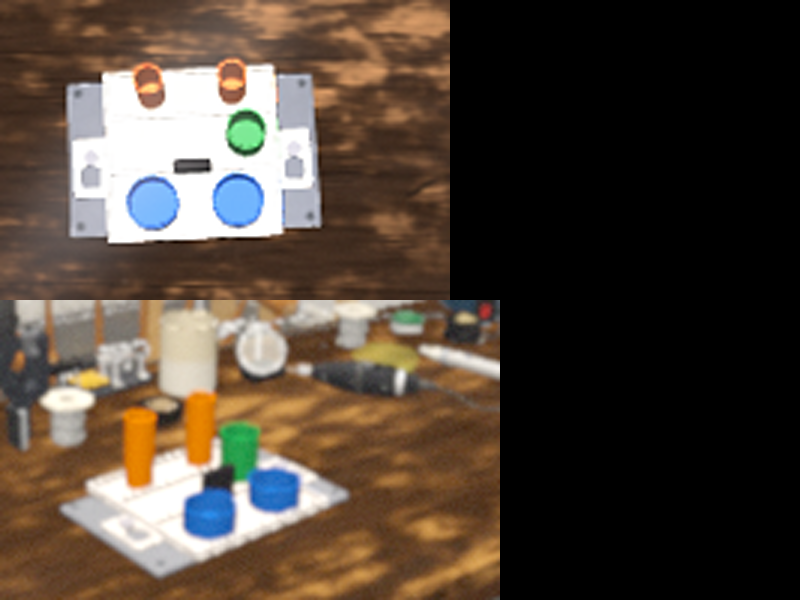

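All five cups stand upright in their own rows, and both studs sit at the ends of their slots, at crop (92,156) and (294,147).

```bash
python3 -c "
from plant import ctrl
print(ctrl.close_job())"
```

```text
the job is handed in; nothing more can be done
None
```

The job is handed in: the tray is locked on the studs and all five cups present (two blue, one green, two orange) stand upright in their own rows; nothing else was handled, and it took about 42 s of the 208 s allowed.

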